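# Unfold the vise crank and clamp a brittle casting

### The arm

A 6-joint arm with a two-finger parallel gripper is mounted at the origin on the work surface. World frame = base frame: x ahead of the robot, y to its left, z up, the work surface at z = 0. Lengths are in m, angles in rad, forces in N, time in s.
With the tool pointing down it reaches from about 0.35 to 0.975 m from the base axis. Payload 4.9 kg.
Tool frame: the origin (TCP) lies midway between the tips of the shut fingers; the grasp point (between the pads) lies 19 mm behind it; z points along the fingers, y is the direction in which the jaws open and shut (so a half turn about z gives the same grasp; the last joint's range is limited). The gripper opens to 85 mm and grips with 20 to 120 N. Pads are 22 mm wide; open, the fingers measure 114 mm over their backs; the gripper's body (76 mm by 85 mm) begins 54 mm behind the grasp point. The pads swing forward as they close: fully open they stand 13 mm farther back than shut.
Start: joints at [-1.465, 0.053, 1.613, -0, 1.476, -0.119], TCP at [0.139, -0.609, 0.231] pointing down, gripper open.
Joint ranges: [-3.01, 3.01], [-1.01, 2.22], [0.06, 2.58], [-1.02, 4.17], [0.09, 2.62], [-3.14, 3.14]. Speed limits (rad/s): [2.57, 2.57, 3.14, 3.14, 3.14, 3.14].

### API

Orientations are given as a unit quaternion [w, x, y, z].
In Python, from plant import manip gives the robot as it stands. The module is installed in compiled form; this text tells all that it offers.
- The arm moves only by the tool move_arm, never from a script. Its argument "rows" is a list of rows, each an object of numbers: "tx", "ty", "tz": the shift along the tool's x, y, z in m; "ax", "ay", "az": the turn, a rotation vector about the tool's x, y, z in degrees; "jaw": the closure in counts, from 0 (fully open) to 255 (shut). In form: [{"tx": .., "ty": .., "tz": .., "ax": .., "ay": .., "az": .., "jaw": ..}, ...]. A call has 1 to 12 rows; each row shifts and turns the pose as measured when the row begins, along the tool's axes as they then stand; what a row does not reach is not made up. A row lasts 1/10 s, in which the tool goes at most 50 mm and 8.59 degrees, less where a joint would pass 70% of its speed; a pose out of reach is approached as far as the arm can. A call with a gripper value outside its range is refused whole. The fingers move at their own pace and stop on an object; the grip force is fixed at half the most. Time passes only in rows, so rows that do not move let the fingers close. It gives the time, the measured TCP pose, the force and the opening at its end, in the units of the state.
- manip.state(): the state, without advancing time (a new reading comes with each control period).
- manip.grab_frame(name): name is "scene" or "top"; returns a dict with "color" (384x512x3 uint8, red, green, blue), "intrinsics" (3x3 intrinsics, pixels), "R" (3x3) and "t" (3): a world point X has camera coordinates R X + t. Camera axes: x right, y down, z forward; pixel columns grow to the right and rows downward; lengths in m; the calibration is good to about 2 mm. A picture is of the moment at which its call begins. There is no depth.
- manip.job_done(): hands the job in, once; it reports no verdict.
The state is a dict: "time": time; "joint_pos": joint angles; "joint_vel": joint speeds; "joint_efforts": joint torques, N m; "tool_pos": TCP position; "tool_rot": TCP orientation; "contact_force": force on the tool from outside, world axes, zero at the start; "ft_torque": the same for the moment, N m; "gripper_width": opening from 0.0 (shut) to 1.0 (fully open).
Only numpy, scipy, OpenCV 4.12 (cv2) and the standard library are available. Lean on these libraries where they do the work, as an engineer would, in place of code of your own. Each camera call takes 0.05 s, during which the arm holds its last target.

### The job

Swing the folded grip of the vise's crank up until it stands fully upright at its stop, then turn the crank clockwise (seen from above) by that grip until the sliding jaw has pushed the casting against the back jaw and clamps it lightly. The casting is brittle: about 20 newtons on it is right, 10 is too loose and 40 cracks it, so feel for the bite. Then let go, leaving the grip standing and the casting clamped upright; work only through the crank, not by pushing jaw or casting by hand, and leave the other things on the bench alone.

Things in the scene. Friction and masses are not known exactly. Their poses are not given: they have to be found in the camera images.
- vise: Vise fixed to the bench at a place and yaw that vary: dark base plate 120 x 430 x 12 mm (its top 12 mm above the bench), at one end a grey gear box 100 x 100 mm, top 97 mm above the bench. Origin on the bench surface right under the vertical crank axis, the centre of the gear box; z up, +y along the base plate towards the back jaw.
- crank (a joint): Crank angle, rad, growing clockwise seen from above; 0: arm points from the axis to the vise's -x, pi/2: to its +y. Starts at 0 to 0.8, limit 6.2; clamping takes 3.2 to 5.1 rad of turning. Level steel arm 16 mm wide, top 126 mm above the bench. Drives the jaw by a rack, clockwise closing. Stays where left.
- end_block (a point): Top middle of the fixed grey end block of the vise, 343 mm from the crank axis along the vise's +y, 46 mm above the bench. In front of it, towards the casting, stands the back jaw, a dark plate 100 mm wide, top 75 mm above the bench. It is adjustable: its clamping face is locked 274 to 289 mm from the crank axis, differently in each run, and this is not reported.
- grip_hinge (a point): Point on the folding hinge at the end of the crank arm, 85 mm from the crank axis, 138 mm above the bench; moves with the crank. The pin is level, square to the arm. Turning the crank takes a steady 7 N sideways at the grip (0.6 N m), about 1 N more while the casting slides along; every newton beyond that is about 4 N of clamping at the jaw.
- grip_fold (a joint): Folding angle of the grip, rad: 0 = folded flat over the arm, pointing from the hinge to the crank axis; 1.571 = standing upright at its hard stop. Starts between 0 and 0.3. Stiff hinge (0.07 N m, 1.4 N at the grip point), stays where it is put.
- grip_point (a point): A point on the centre line of the black grip, 50 mm from the folding hinge. The grip is a round sleeve 22 mm in diameter, from 18 to 78 mm from the hinge, and spins freely on its pin, so the hand need not turn while cranking. Folded, its centre line is 138 mm above the bench with some 40 mm free beneath it on both sides of the arm.
- jaw: Sliding jaw of the vise, dark upright plate 100 mm wide, 14 mm thick, top 75 mm above the bench. Origin: middle of the width on the clamping face, 12 mm above the bench; its +y (same as the vise's) points to the casting. It lies 110 mm + 20 mm per radian of crank from the crank axis until it bites; it sits on springs that then give 1 mm per 5 N.
- casting: Dark cast sleeve standing on the base plate between the jaws: solid round body 84 mm in diameter, 96 mm high, with a narrow arched lug on top to 138 mm high; mass about 0.45 kg. Origin: centre of its underside, z up along its axis. It starts clear of both jaws.
- spare_casting: A second casting of the same shape standing on the bench to the right of the vise, to be left alone. Origin: centre of its underside.
- brush: Hand brush with wooden handle, 200 mm long, lying on the bench to the left, to be left alone. Origin: centre of its underside.
- tin: Plain metal tin 68 mm in diameter, 100 mm high, standing on the bench to the right and near the robot, to be left alone. Origin: centre of its underside.
Things that resemble listed ones, but are neither listed nor needed, are in the scene too. What is shaped like the casting but purple is not meant.

How it is judged:
On the way, in this order (a step that is already met when the one before it is completed fails the run):
1. the grip is unfolded to its upright stop (value of joint grip_fold above 1.45 rad), for 0.2 s.
2. the jaw clamps the casting (contact force between jaw and casting above 10 N), for 0.3 s.
At the end, for the whole second after the job is handed in: The jaw presses on the casting with more than 10 N, the casting is upright (within 0.1 rad) and at rest, the crank has closed the jaw (angle above 3.0 rad), and the grip still stands unfolded (above 1.35 rad) (contact force between jaw and casting above 10 N and value of joint grip_fold above 1.35 rad and angle between casting's own z axis and vertical below 0.1 rad and linear speed of casting below 0.02 m/s and value of joint crank above 3 rad); the robot touches nothing.
It fails at once if the casting cracked: the jaw pressed on it with more than 40 N (contact force between jaw and casting above 40 N).
It fails at once if the crank was turned before the grip was unfolded (value of joint grip_fold below 1.2 rad and distance of grip_hinge from where it was at the start of the episode above 0.04 m).
It fails at once if the robot pushed the jaw or the casting directly (contact force between any of the fingers, the arm and jaw above 3 N or contact force between any of the fingers, the arm and casting above 3 N).
It fails at once if the casting was tipped (angle between casting's own z axis and vertical above 0.3 rad).
It fails at once if another thing on the bench was disturbed (distance of any of spare_casting, brush, tin from where it was at the start of the episode above 0.03 m).
It also fails if it takes over 72 s, if anything falls off the work surface, if the arm or the gripper's body presses on something with over 40 N, if the wrist force passes 120 N, or if a joint passes its speed limit or range.

## Working session

There is one attempt and no reset: what is moved stays moved. The work goes in short steps, Python scripts to look and compute and a tool call to move; the robot and the scene stay as the last step left them, time stands still between calls to the robot, and variables do not carry over. Pictures are saved under pics/ and viewed, and the job is handed in when it is done.

Besides the shell and the picture viewer there is one more tool, called after ">>>" by a JSON object that holds its "api" and its "payload". move_arm: Moves the arm, as the interface text tells. Its arguments: {"type":"object","properties":{"rows":{"type":"array"}},"required":["rows"]}

```bash
mkdir -p pics; python3 - <<'E'
from plant import manip
import cv2,json,numpy as np
print(manip.state())
for n in("scene","top"):
    f=manip.grab_frame(n); cv2.imwrite(f"pics/{n}0.png",f["color"][:,:,::-1])
    np.savez(f"{n}.npz",K=f["intrinsics"],R=f["R"],t=f["t"]); print(n,f["intrinsics"],f["R"],f["t"], -np.array(f["R"]).T@f["t"])
E
```

```text
{'time': 0.0, 'joint_pos': array([-1.46498278e+00,  5.33867862e-02,  1.61430203e+00,  8.45706928e-06,
        1.47601730e+00, -1.19016434e-01]), 'joint_vel': array([-4.15778484e-04, -1.35022718e-03, -2.27573675e-05, -7.11588012e-04,
        1.06734245e-03, -3.85065534e-04]), 'joint_efforts': array([ 3.22395772e-04, -3.93684447e+01, -3.70174026e+01, -8.20743981e-05,
        7.09510467e-03, -6.96211046e-06]), 'tool_pos': array([ 0.13926345, -0.60863948,  0.23003968]), 'tool_rot': array([-1.05667981e-03,  9.93687577e-01,  1.12177908e-01,  1.11849361e-05]), 'contact_force': array([ 0.35576549, -0.59199583, -0.82296185]), 'ft_torque': array([ 0.00212483,  0.02466817, -0.01951089]), 'gripper_width': 1.000483392523472}
scene [[475.56489083   0.         258.87039888]
 [  0.         475.56489083 186.79021351]
 [  0.           0.           1.        ]] [[-0.04000419  0.99919149  0.004003  ]
 [ 0.62467641  0.02813627 -0.78037666]
 [-0.77985835 -0.02871776 -0.62529692]] [-0.00555467 -0.2521611   1.94036956] [1.67051029 0.06836811 1.01654871]
top [[399.04639275   0.         258.46950062]
 [  0.         399.04639275 194.04077434]
 [  0.           0.           1.        ]] [[ 0.02338807 -0.99972568 -0.00125063]
 [-0.99725554 -0.02324235 -0.0702935 ]
 [ 0.07024515  0.00289123 -0.99752557]] [0.02582495 0.53124749 1.23956503] [0.44211207 0.03458144 1.27387336]
```

View pics/scene0.png

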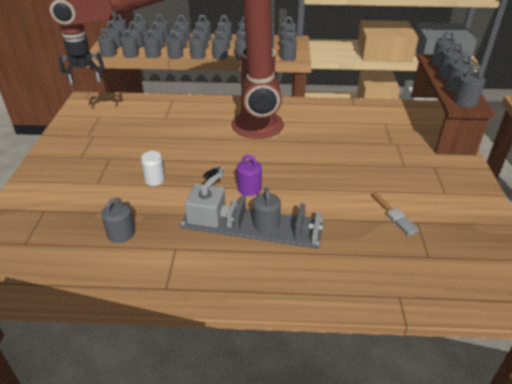

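View pics/top0.png

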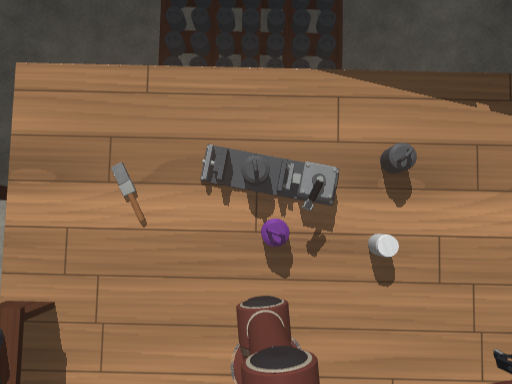

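The scene view shows the vise in the middle: gear box at about (206,205), casting (266,212) and end block (316,228). In the top view the gear box is at (319,182), the casting at (256,170) and the end block at (208,163). The purple decoy is at (275,232) top, the spare at (400,158) and the tin at (383,245). I'll enlarge both views.

```bash
python3 - <<'E'
import cv2,numpy as np
a=cv2.imread("pics/top0.png")[130:240,190:350]; cv2.imwrite("pics/t0z.png",cv2.resize(a,None,fx=5,fy=5,interpolation=cv2.INTER_CUBIC))
a=cv2.imread("pics/scene0.png")[140:260,170:330]; cv2.imwrite("pics/s0z.png",cv2.resize(a,None,fx=5,fy=5,interpolation=cv2.INTER_CUBIC))
E
```

```text
(no output)
```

View pics/t0z.png

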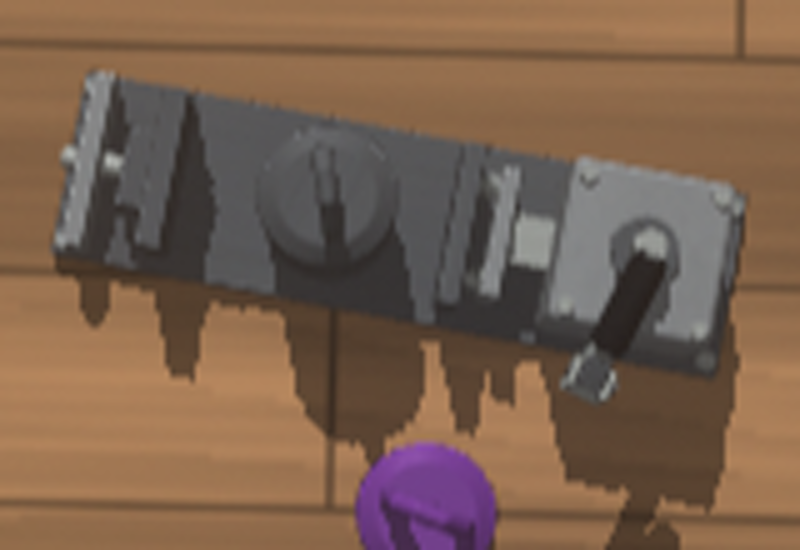

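View pics/s0z.png

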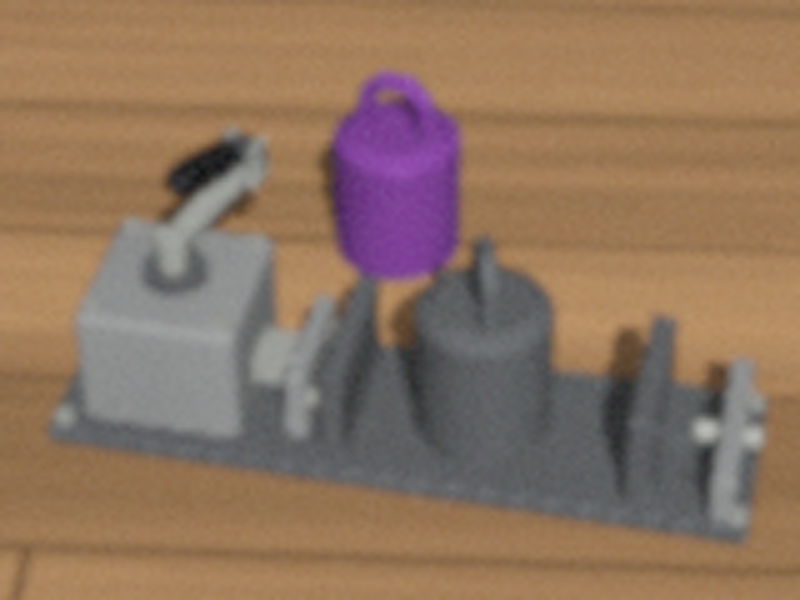

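```bash
cat > h.py <<'E'
import numpy as np
C={n:np.load(f"{n}.npz") for n in("top","scene")}
def ray(n,u,v):
    c=C[n];d=c["R"].T@np.linalg.solve(c["K"],[u,v,1.]);return -c["R"].T@c["t"],d
def onz(n,u,v,z):
    o,d=ray(n,u,v);return o+d*(z-o[2])/d[2]
def proj(n,X):
    c=C[n];p=c["K"]@(c["R"]@np.array(X)+c["t"]);return p[:2]/p[2]
def tri(u1,u2):
    o1,d1=ray("top",*u1);o2,d2=ray("scene",*u2);d1/=np.linalg.norm(d1);d2/=np.linalg.norm(d2)
    s=np.linalg.lstsq(np.c_[d1,-d2],o2-o1,rcond=None)[0];a=o1+s[0]*d1;b=o2+s[1]*d2
    return (a+b)/2,np.linalg.norm(a-b)
E
python3 - <<'E'
from h import *
T=lambda x,y:(190+x/5,130+y/5)
S=lambda x,y:(170+x/5,140+y/5)
for nm,p,z in [("box bl",(580,157),.097),("box br",(742,193),.097),("box fl",(549,312),.097),("box fr",(706,347),.097),("hub",(645,252),.1),("armend/axis",(650,240),.126),("hinge",(590,380),.138),("grip end",(650,265),.145),("endblk",(85,160),.046),("eb a",(104,75),.046),("eb b",(64,248),.046),("cast",(328,195),.096),("jaw top a",(470,150),.075),("jaw top b",(447,302),.075),("back a",(185,97),.075),("back b",(150,247),.075),("plate bl",(95,72),.012),("plate fl",(55,262),.012)]:
    print(nm,onz("top",*T(*p),z).round(4))
for nm,p,q in [("hinge",(592,378),(255,155)),("endblk",(85,160),(738,440)),("cast lug",(330,170),(484,240))]:
    print(nm,tri(T(*p),S(*q)))
for nm,p,z in [("box top l",(125,222),.097),("r",(270,237),.097),("fl",(82,318),.097),("fr",(243,335),.097),("hinge",(255,155),.138)]:
    print(nm,onz("scene",*S(*p),z).round(4))
E
```

```text
box bl [ 0.6255 -0.101   0.097 ]
box br [ 0.6062 -0.1975  0.097 ]
box fl [ 0.5327 -0.0841  0.097 ]
box fr [ 0.5141 -0.1771  0.097 ]
hub [ 0.5693 -0.1399  0.1   ]
armend/axis [ 0.5736 -0.1389  0.126 ]
hinge [ 0.4913 -0.1039  0.138 ]
grip end [ 0.5571 -0.1362  0.145 ]
endblk [0.6245 0.2001 0.046 ]
eb a [0.6781 0.19   0.046 ]
eb b [0.5693 0.2113 0.046 ]
cast [0.5994 0.0483 0.096 ]
jaw top a [ 0.6317 -0.0369  0.075 ]
jaw top b [ 0.539  -0.0247  0.075 ]
back a [0.6601 0.1368 0.075 ]
back b [0.5681 0.1552 0.075 ]
plate bl [0.6864 0.2002 0.012 ]
plate fl [0.5638 0.2216 0.012 ]
hinge (array([ 0.49242126, -0.09940013,  0.13114121]), np.float64(0.012851311750937271))
endblk (array([0.62727302, 0.20483316, 0.02762517]), np.float64(0.0044261157498695705))
cast lug (array([0.60522362, 0.04936335, 0.15869243]), np.float64(0.0052257461339210234))
box top l [ 0.5207 -0.1727  0.097 ]
r [ 0.5315 -0.0812  0.097 ]
fl [ 0.6128 -0.1849  0.097 ]
fr [ 0.6238 -0.0881  0.097 ]
hinge [ 0.5023 -0.0916  0.138 ]
```

```bash
python3 - <<'E'
from h import *
import cv2
r={}
for n,roi in(("top",(295,330,170,215)),("scene",(195,230,160,185))):
    im=cv2.imread(f"pics/{n}0.png");m=(im.max(2)<45).astype(np.uint8)
    q=np.zeros_like(m);q[roi[2]:roi[3],roi[0]:roi[1]]=m[roi[2]:roi[3],roi[0]:roi[1]]
    k,l,s,c=cv2.connectedComponentsWithStats(q);i=1+np.argmax(s[1:,4])
    ys,xs=np.nonzero(l==i);P=np.c_[xs,ys].astype(float);mu=P.mean(0);w,v=np.linalg.eigh(np.cov((P-mu).T));d=v[:,1]
    e=(P-mu)@d;print(n,s[i],mu,d,e.min(),e.max(),w);r[n]=mu
p,e=tri(r["top"],r["scene"]);print("grip centre",p,e)
print(onz("top",*r["top"],.138),onz("top",*r["top"],.150))
# hinge bracket light grey end in scene
A=np.array([.5705,-.1385]);h=np.array([.4913,-.1039]);
print("purple",onz("top",275,232,.096),"spare",onz("top",402,156,.096))
u=(.17,.985)
E
```

```text
top [308 183  15  18 100] [314.7  192.55] [-0.55427546  0.8323333 ] -11.994993824542627 7.9736444151148 [ 3.71871937 28.07673517]
scene [206 170  11   8  44] [210.88636364 172.90909091] [-0.84674704  0.53199572] -5.877580378455643 5.4671130496271285 [1.59524161 9.56913471]
grip centre [ 0.5291152  -0.11989819  0.14998088] 0.0017817104696577343
[ 0.53010225 -0.12245249  0.138     ] [ 0.52917268 -0.12079349  0.15      ]
purple [ 0.41437391 -0.01319356  0.096     ] spare [ 0.64853937 -0.38662423  0.096     ]
```

```bash
cat >> h.py <<'E'
from scipy.spatial.transform import Rotation as Ro
A=np.array([.5705,-.1385]); g=np.array([np.cos(np.radians(-24)),np.sin(np.radians(-24)),0])
PIN=np.array([g[1],-g[0],0])   # tool y
def tilt(deg):  # tool z = down tilted by deg towards +g
    a=np.radians(deg); z=np.array([0,0,-np.cos(a)])+np.sin(a)*g; y=PIN; return np.c_[np.cross(y,z),y,z]
def rd():
    from plant import manip
    s=manip.state(); w,x,y,z=s["tool_rot"]; return s,np.array(s["tool_pos"]),Ro.from_quat([x,y,z,w]).as_matrix()
def delta(p,R,tp,tR): return R.T@(np.array(tp)-p), np.degrees(Ro.from_matrix(R.T@tR).as_rotvec())
E
python3 - <<'E'
from h import *
np.set_printoptions(suppress=True,precision=4)
s,p,R=rd(); print(R)
print(delta(p,R,[.537,-.1236,.245],tilt(-30))); print(tilt(0))
print(delta(p,R,[.537,-.1236,.245],tilt(0)))
E
```

```text
[[ 0.9748  0.2229 -0.0002]
 [ 0.2229 -0.9748  0.0019]
 [ 0.0002 -0.0019 -1.    ]]
(array([ 0.4959, -0.3843, -0.014 ]), array([  9.5462, -28.926 ,  36.0514]))
[[ 0.9135 -0.4067  0.    ]
 [-0.4067 -0.9135  0.    ]
 [ 0.      0.     -1.    ]]
(array([ 0.4959, -0.3843, -0.014 ]), array([-0.1087,  0.0216, 36.8817]))
```

>>> {"api": "move_arm", "payload": {"rows": [{"tx":0.035,"ty":-0.027,"tz":-0.02},{"tx":0.038,"ty":-0.03},{"tx":0.038,"ty":-0.03},{"tx":0.038,"ty":-0.03},{"tx":0.038,"ty":-0.03},{"tx":0.038,"ty":-0.03},{"tx":0.038,"ty":-0.03},{"tx":0.038,"ty":-0.03},{"tx":0.038,"ty":-0.03},{"tx":0.038,"ty":-0.03},{"az":8},{"az":8}]}}

```text
schema error: expected keys tx, ty, tz, ax, ay, az, jaw
```

```bash
cat > d.py <<'E'
import sys
from h import *
np.set_printoptions(suppress=True,precision=4)
x,y,z,t=map(float,sys.argv[1:5]); s,p,R=rd()
print("t",round(s["time"],2),"tcp",p,"gp",p-.019*R[:,2],"F",s["contact_force"],"w",s["gripper_width"],"q",s["joint_pos"])
print(*delta(p,R,[x,y,z],tilt(t)))
E
python3 d.py .537 -.1236 .245 -30
```

```text
t 0.1 tcp [ 0.1393 -0.6087  0.2302] gp [ 0.1393 -0.6087  0.2492] F [-0.888  -0.0801 -0.1758] w 0.9982920054766028 q [-1.465   0.0533  1.6142  0.      1.476  -0.119 ]
[ 0.4959 -0.3843 -0.014 ] [  9.5462 -28.926   36.0514]
```

All keys are needed in every row.

>>> {"api": "move_arm", "payload": {"rows": [{"tx":0.035,"ty":-0.027,"tz":-0.02,"ax":0,"ay":0,"az":0,"jaw":0},{"tx":0.038,"ty":-0.03,"tz":0,"ax":0,"ay":0,"az":0,"jaw":0},{"tx":0.038,"ty":-0.03,"tz":0,"ax":0,"ay":0,"az":0,"jaw":0},{"tx":0.038,"ty":-0.03,"tz":0,"ax":0,"ay":0,"az":0,"jaw":0},{"tx":0.038,"ty":-0.03,"tz":0,"ax":0,"ay":0,"az":0,"jaw":0},{"tx":0.038,"ty":-0.03,"tz":0,"ax":0,"ay":0,"az":0,"jaw":0},{"tx":0.038,"ty":-0.03,"tz":0,"ax":0,"ay":0,"az":0,"jaw":0},{"tx":0.038,"ty":-0.03,"tz":0,"ax":0,"ay":0,"az":0,"jaw":0},{"tx":0.038,"ty":-0.03,"tz":0,"ax":0,"ay":0,"az":0,"jaw":0},{"tx":0.038,"ty":-0.03,"tz":0,"ax":0,"ay":0,"az":0,"jaw":0},{"tx":0,"ty":0,"tz":0,"ax":0,"ay":0,"az":8,"jaw":0},{"tx":0,"ty":0,"tz":0,"ax":0,"ay":0,"az":8,"jaw":0}]}}

```text
time: 1.3
tool_pos: [0.4488, -0.2193, 0.2455]
tool_rot: [-0.005, 0.999, -0.033, -0.001]
contact_force: [-1.3, 0.5, -0.1]
gripper_width: 1.0
```

```bash
python3 d.py .537 -.1236 .245 -30
```

```text
t 1.3 tcp [ 0.4488 -0.2193  0.2455] gp [ 0.4488 -0.2195  0.2645] F [-1.3079  0.4753 -0.1419] w 0.9997360921987074 q [-0.6079 -0.2574  1.8771  0.0076  1.5301  1.0281]
[ 0.0818 -0.1012  0.0013] [  4.7335 -29.3969  19.9246]
```

>>> {"api": "move_arm", "payload": {"rows": [{"tx":0,"ty":0,"tz":0,"ax":1,"ay":-7.5,"az":5,"jaw":0},{"tx":0,"ty":0,"tz":0,"ax":1,"ay":-7.5,"az":5,"jaw":0},{"tx":0,"ty":0,"tz":0,"ax":1,"ay":-7.5,"az":5,"jaw":0},{"tx":0,"ty":0,"tz":0,"ax":1,"ay":-7.5,"az":5,"jaw":0},{"tx":0,"ty":0,"tz":0,"ax":0,"ay":0,"az":0,"jaw":0}]}}

```text
time: 1.8
tool_pos: [0.4477, -0.2164, 0.2433]
tool_rot: [-0.045, 0.948, -0.194, -0.249]
contact_force: [0.2, 1.1, -0.1]
gripper_width: 1.001
```

```bash
python3 d.py .528 -.120 .220 -30
```

```text
t 1.8 tcp [ 0.4477 -0.2164  0.2433] gp [ 0.4563 -0.2199  0.2599] F [ 0.1511  1.0981 -0.0948] w 1.0009650221916495 q [-0.5527  0.0889  1.615  -0.0897  1.9425  1.411 ]
[ 0.0424 -0.1203  0.0014] [ 1.0472 -0.6501  0.5755]
```

>>> {"api": "move_arm", "payload": {"rows": [{"tx":0.014,"ty":-0.04,"tz":0,"ax":1,"ay":0,"az":0,"jaw":0},{"tx":0.014,"ty":-0.04,"tz":0,"ax":0,"ay":0,"az":0,"jaw":0},{"tx":0.014,"ty":-0.04,"tz":0,"ax":0,"ay":0,"az":0,"jaw":0},{"tx":0,"ty":0,"tz":0,"ax":0,"ay":0,"az":0,"jaw":0}]}}

```text
time: 2.2
tool_pos: [0.5306, -0.1184, 0.2214]
tool_rot: [-0.055, 0.948, -0.195, -0.244]
contact_force: [-0.2, -0.2, 0.3]
gripper_width: 1.001
```

```bash
python3 d.py .528 -.120 .134 -30;  python3 - <<'E'
from plant import manip
import cv2
for n,r in(("scene",(140,260,170,330)),("top",(130,240,190,350))):
    f=manip.grab_frame(n)["color"][:,:,::-1]; a=f[r[0]:r[1],r[2]:r[3]]
    cv2.imwrite(f"pics/{n}1.png",cv2.resize(a,None,fx=4,fy=4,interpolation=cv2.INTER_CUBIC))
E
```

```text
t 2.2 tcp [ 0.5306 -0.1184  0.2214] gp [ 0.539  -0.1222  0.238 ] F [-0.2249 -0.166   0.2828] w 1.000987453595109 q [-0.3701  0.2011  1.5267  0.0278  1.9184  1.6101]
[0.0407 0.0032 0.0773] [-0.1353 -1.0524  0.741 ]
```

View pics/scene1.png

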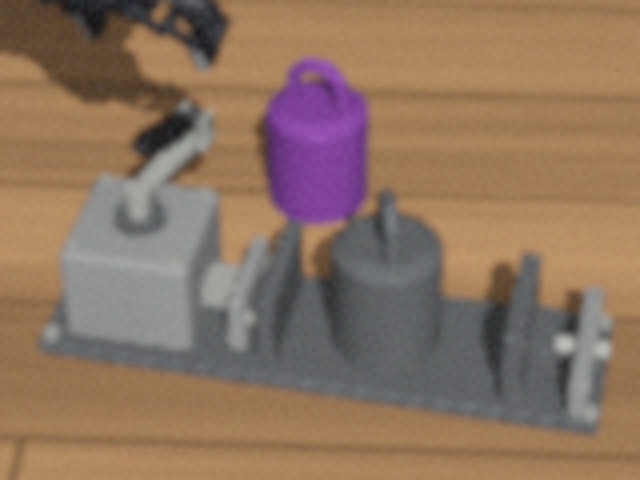

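View pics/top1.png

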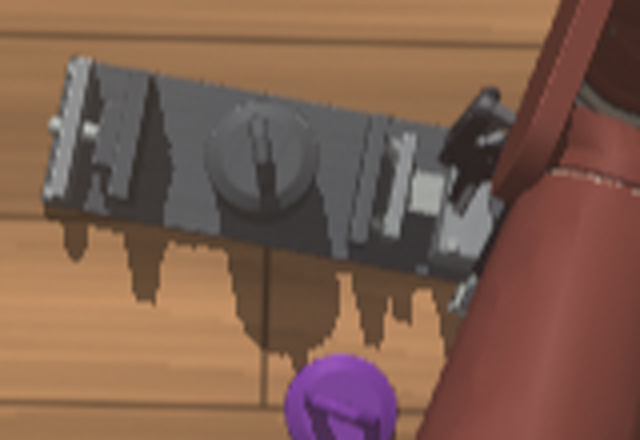

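>>> {"api": "move_arm", "payload": {"rows": [{"tx":0.01,"ty":0,"tz":0.02,"ax":0,"ay":-0.5,"az":0,"jaw":0},{"tx":0.01,"ty":0.001,"tz":0.02,"ax":0,"ay":0,"az":0,"jaw":0},{"tx":0.01,"ty":0.001,"tz":0.02,"ax":0,"ay":0,"az":0,"jaw":0},{"tx":0.01,"ty":0.001,"tz":0.017,"ax":0,"ay":0,"az":0,"jaw":0},{"tx":0,"ty":0,"tz":0,"ax":0,"ay":0,"az":0,"jaw":0}]}}

```text
time: 2.8
tool_pos: [0.5223, -0.1266, 0.1318]
tool_rot: [-0.055, 0.947, -0.199, -0.245]
contact_force: [-1.0, 0.1, -0.0]
gripper_width: 1.0
```

```bash
python3 d.py .528 -.120 .134 -30;  python3 - <<'E'
from plant import manip
import cv2
for n,r in(("scene",(140,260,170,330)),):
    f=manip.grab_frame(n)["color"][:,:,::-1]; a=f[r[0]:r[1],r[2]:r[3]]
    cv2.imwrite(f"pics/{n}2.png",cv2.resize(a,None,fx=4,fy=4,interpolation=cv2.INTER_CUBIC))
E
```

```text
t 2.8 tcp [ 0.5223 -0.1266  0.1318] gp [ 0.5307 -0.1304  0.1484] F [-1.0372  0.1164 -0.0186] w 1.0002009626966961 q [-0.3867  0.2694  1.6038  0.0203  1.7758  1.5974]
[ 0.0012 -0.0084 -0.0031] [-0.2387 -0.9111  0.3259]
```

View pics/scene2.png

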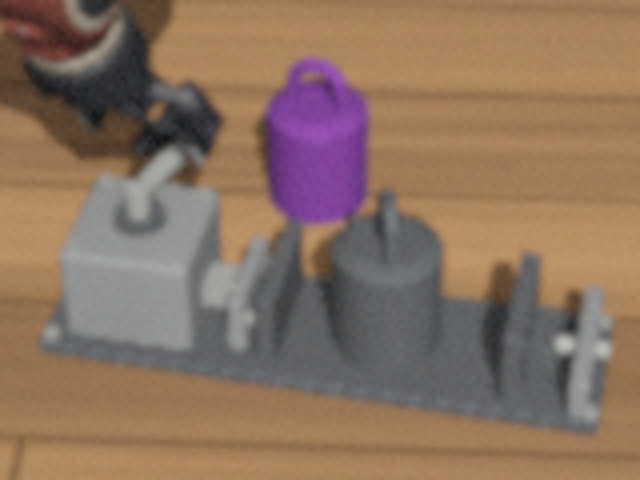

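>>> {"api": "move_arm", "payload": {"rows": [{"tx":0.001,"ty":-0.008,"tz":-0.002,"ax":0,"ay":0,"az":0,"jaw":0},{"tx":0,"ty":0,"tz":0,"ax":0,"ay":0,"az":0,"jaw":100},{"tx":0,"ty":0,"tz":0,"ax":0,"ay":0,"az":0,"jaw":100}]}}

```text
time: 3.15
tool_pos: [0.5289, -0.1211, 0.1373]
tool_rot: [-0.055, 0.948, -0.2, -0.242]
contact_force: [-0.4, -0.4, 0.1]
gripper_width: 0.691
```

```bash
python3 d.py .528 -.120 .134 -30;  python3 - <<'E'
from plant import manip
import cv2
for n,r in(("scene",(140,260,170,330)),):
    f=manip.grab_frame(n)["color"][:,:,::-1]; a=f[r[0]:r[1],r[2]:r[3]]
    cv2.imwrite(f"pics/{n}3.png",cv2.resize(a,None,fx=4,fy=4,interpolation=cv2.INTER_CUBIC))
E
```

```text
t 3.15 tcp [ 0.5289 -0.1211  0.1373] gp [ 0.5372 -0.1249  0.154 ] F [-0.4111 -0.3766  0.0894] w 0.6908659369997349 q [-0.3759  0.2701  1.5914  0.0267  1.7809  1.6096]
[ 0.0005 -0.0006  0.0036] [-0.3073 -1.2653  0.2608]
```

View pics/scene3.png

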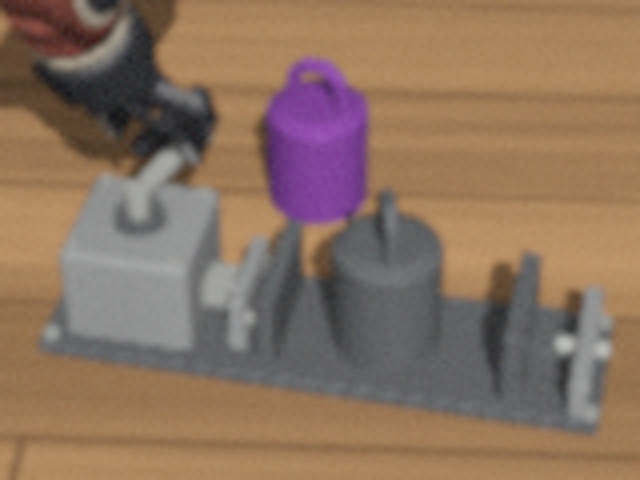

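>>> {"api": "move_arm", "payload": {"rows": [{"tx":0,"ty":0,"tz":0.004,"ax":0,"ay":0,"az":0,"jaw":160},{"tx":0,"ty":0,"tz":0,"ax":0,"ay":0,"az":0,"jaw":255},{"tx":0,"ty":0,"tz":0,"ax":0,"ay":0,"az":0,"jaw":255},{"tx":0,"ty":0,"tz":0,"ax":0,"ay":0,"az":0,"jaw":255},{"tx":0,"ty":0,"tz":0,"ax":0,"ay":0,"az":0,"jaw":255}]}}

```text
time: 3.7
tool_pos: [0.5294, -0.118, 0.1353]
tool_rot: [-0.057, 0.949, -0.198, -0.239]
contact_force: [0.2, 0.7, 0.1]
gripper_width: 0.24
```

```bash
python3 d.py .528 -.120 .134 -30
```

```text
t 3.7 tcp [ 0.5294 -0.118   0.1353] gp [ 0.5376 -0.1218  0.152 ] F [0.1762 0.6995 0.1054] w 0.23994572602964284 q [-0.373   0.2678  1.5968  0.0324  1.7727  1.6081]
[0.0002 0.0025 0.0013] [-0.5622 -1.5527  0.5586]
```

>>> {"api": "move_arm", "payload": {"rows": [{"tx":-0.0023,"ty":0,"tz":-0.0041,"ax":0,"ay":7,"az":0,"jaw":255},{"tx":-0.0023,"ty":0,"tz":-0.0041,"ax":0,"ay":7,"az":0,"jaw":255},{"tx":-0.0023,"ty":0,"tz":-0.0041,"ax":0,"ay":7,"az":0,"jaw":255}]}}

```text
time: 4.0
tool_pos: [0.5292, -0.118, 0.1473]
tool_rot: [-0.02, 0.977, -0.205, -0.059]
contact_force: [-0.8, 2.5, 0.6]
gripper_width: 0.24
```

```bash
cat > f.py <<'E'
from h import *
import sys
np.set_printoptions(suppress=True,precision=4)
tgt=float(sys.argv[1]); off=float(sys.argv[2])
H=np.array([.4929,-.1039,.138]) if len(sys.argv)<4 else np.array(list(map(float,sys.argv[3:6])))
s,p,R=rd();gp=p-.019*R[:,2];r=gp-H
print("t",round(s["time"],2),"gp",gp,"r",np.linalg.norm(r),"fold",np.degrees(np.arctan2(r[2],r@g)),"lat",r@PIN,"tilt",np.degrees(np.arctan2(R[:,2]@g,-R[2,2])),"F",s["contact_force"],"M",s["ft_torque"],"w",round(s["gripper_width"],3))
a=np.radians(tgt);tR=tilt(tgt+off);tg=H+.05*(np.cos(a)*g+np.sin(a)*np.array([0,0,1]))
print(*delta(p,R,tg+.019*tR[:,2],tR),s["joint_pos"])
E
python3 f.py 37 -46
```

```text
t 4.0 gp [ 0.5313 -0.1192  0.1662] r 0.049977108722590674 fold 34.320722535583634 lat -0.001652980727626749 tilt -7.1208389077543 F [-0.8095  2.5103  0.614 ] M [0.1832 0.2778 0.285 ] w 0.24
[-0.0022  0.0019 -0.0018] [-0.7843 -1.8812  0.3091] [-0.3671  0.0042  1.8098  0.0203  1.451   1.6146]
```

>>> {"api": "move_arm", "payload": {"rows": [{"tx":-0.0021,"ty":0,"tz":-0.0046,"ax":0,"ay":7,"az":0,"jaw":255},{"tx":-0.0021,"ty":0,"tz":-0.0046,"ax":0,"ay":7,"az":0,"jaw":255},{"tx":-0.0021,"ty":0,"tz":-0.0046,"ax":0,"ay":7,"az":0,"jaw":255},{"tx":-0.0021,"ty":0,"tz":-0.0046,"ax":0,"ay":7,"az":0,"jaw":255}]}}

```text
time: 4.4
tool_pos: [0.5198, -0.1141, 0.1653]
tool_rot: [0.032, 0.96, -0.203, 0.188]
contact_force: [3.4, 1.0, -5.3]
gripper_width: 0.237
```

```bash
python3 f.py 76 -45
```

```text
t 4.4 gp [ 0.5132 -0.1114  0.1829] r 0.049866083355748485 fold 64.27602339535922 lat -0.001368380226970847 tilt 21.974762538456773 F [ 3.3798  1.0033 -5.2817] M [-0.1274 -0.0905  0.2409] w 0.237
[-0.0045  0.0016 -0.0072] [-0.8602  9.0256 -0.1339] [-0.3503 -0.3793  2.1409 -0.0125  0.9963  1.6423]
```

>>> {"api": "move_arm", "payload": {"rows": [{"tx":-0.0022,"ty":0,"tz":-0.0044,"ax":0,"ay":6,"az":0,"jaw":255},{"tx":-0.0022,"ty":0,"tz":-0.0044,"ax":0,"ay":6,"az":0,"jaw":255},{"tx":-0.0022,"ty":0,"tz":-0.0044,"ax":0,"ay":6,"az":0,"jaw":255}]}}

```text
time: 4.7
tool_pos: [0.5087, -0.109, 0.1731]
tool_rot: [0.065, 0.916, -0.195, 0.345]
contact_force: [8.7, -0.7, -5.8]
gripper_width: 0.235
```

```bash
python3 f.py 90 -43
```

```text
t 4.7 gp [ 0.4972 -0.1042  0.1875] r 0.04964524631771744 fold 85.27525412383325 lat -0.0014516018603057178 tilt 41.04028761235492 F [ 8.7198 -0.7286 -5.8466] M [ 0.1013 -0.4112  0.3467] w 0.235
[-0.0007  0.0017 -0.0032] [-0.8706  5.9624 -0.4146] [-0.3316 -0.6299  2.3727 -0.066   0.6845  1.6943]
```

>>> {"api": "move_arm", "payload": {"rows": [{"tx":-0.003,"ty":0,"tz":-0.003,"ax":0,"ay":4,"az":0,"jaw":255},{"tx":-0.002,"ty":0,"tz":-0.002,"ax":0,"ay":2,"az":0,"jaw":255},{"tx":0,"ty":0,"tz":0,"ax":0,"ay":0,"az":0,"jaw":255}]}}

```text
time: 5.0
tool_pos: [0.5036, -0.1068, 0.175]
tool_rot: [0.076, 0.892, -0.19, 0.403]
contact_force: [28.5, -7.9, -15.0]
gripper_width: 0.24
```

```bash
python3 f.py 90 -43;  python3 - <<'E'
from plant import manip
import cv2
for n,r in(("scene",(140,260,170,330)),("top",(130,240,190,350))):
    f=manip.grab_frame(n)["color"][:,:,::-1]; a=f[r[0]:r[1],r[2]:r[3]]
    cv2.imwrite(f"pics/{n}4.png",cv2.resize(a,None,fx=4,fy=4,interpolation=cv2.INTER_CUBIC))
E
```

```text
t 5.0 gp [ 0.4905 -0.1013  0.1876] r 0.04977013300462192 fold 93.80122285059153 lat -0.0013872385651820865 tilt 48.38519249148209 F [ 28.504   -7.8974 -14.9896] M [-0.0596 -0.9672  0.4756] w 0.24
[0.002  0.0017 0.0022] [-0.9473 -1.3811 -0.4878] [-0.3236 -0.7229  2.4631 -0.1031  0.5606  1.7302]
```

View pics/scene4.png

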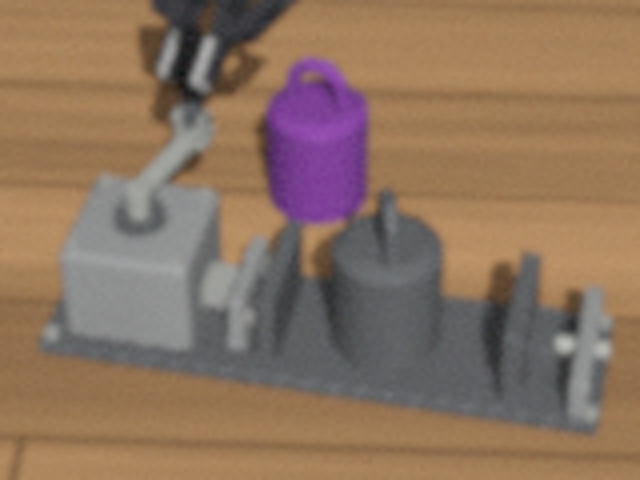

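The grip now stands at its stop: the force rose to 28 N as it was pushed there. I'll open a little and turn the tool upright around the grip.

>>> {"api": "move_arm", "payload": {"rows": [{"tx":0,"ty":0,"tz":0,"ax":0,"ay":0,"az":0,"jaw":110},{"tx":0,"ty":0,"tz":0,"ax":0,"ay":0,"az":0,"jaw":110},{"tx":0,"ty":0,"tz":0,"ax":0,"ay":0,"az":0,"jaw":110}]}}

```text
time: 5.4
tool_pos: [0.5029, -0.1074, 0.1742]
tool_rot: [0.076, 0.893, -0.191, 0.401]
contact_force: [-0.2, 0.4, -0.1]
gripper_width: 0.568
```

```bash
python3 f.py 90 -90
```

```text
t 5.4 gp [ 0.4899 -0.1019  0.1869] r 0.04901544609853615 fold 94.19345411371793 lat -0.0006161959141795367 tilt 48.184187982326286 F [-0.1667  0.3999 -0.1194] M [ 0.157   0.3329 -0.0149] w 0.568
[-0.0109  0.0009 -0.0044] [ -1.0465 -48.1785  -0.184 ] [-0.325  -0.722   2.4627 -0.1032  0.5636  1.7308]
```

>>> {"api": "move_arm", "payload": {"rows": [{"tx":-0.0022,"ty":0,"tz":-0.001,"ax":0,"ay":-8,"az":0,"jaw":110},{"tx":-0.0022,"ty":0,"tz":-0.001,"ax":0,"ay":-8,"az":0,"jaw":110},{"tx":-0.0022,"ty":0,"tz":0,"ax":0,"ay":-8,"az":0,"jaw":110},{"tx":-0.0022,"ty":0,"tz":0,"ax":0,"ay":-8,"az":0,"jaw":110},{"tx":-0.0022,"ty":0,"tz":0,"ax":0,"ay":-8,"az":0,"jaw":110},{"tx":-0.0022,"ty":0,"tz":0,"ax":-1,"ay":-8,"az":0,"jaw":110},{"tx":0,"ty":0,"tz":0,"ax":0,"ay":0,"az":0,"jaw":110}]}}

```text
time: 6.1
tool_pos: [0.4883, -0.1016, 0.1662]
tool_rot: [-0.003, 0.978, -0.206, -0.016]
contact_force: [-0.1, -0.1, -0.3]
gripper_width: 0.572
```

```bash
python3 f.py 90 -90;  python3 - <<'E'
from plant import manip
import cv2
for n,r in(("scene",(120,240,170,330)),("top",(130,240,240,400))):
    f=manip.grab_frame(n)["color"][:,:,::-1]; a=f[r[0]:r[1],r[2]:r[3]]
    cv2.imwrite(f"pics/{n}5.png",cv2.resize(a,None,fx=5,fy=5,interpolation=cv2.INTER_CUBIC))
E
```

```text
t 6.1 gp [ 0.4889 -0.1018  0.1852] r 0.047387799024149954 fold 95.4337620522481 lat -0.0002755928983615396 tilt -1.8642734078733316 F [-0.1307 -0.091  -0.2532] M [-0.0019  0.0101  0.0015] w 0.572
[ 0.005   0.0003 -0.003 ] [0.0771 1.8644 0.1738] [-0.3548 -0.183   1.9483  0.0007  1.4089  1.6317]
```

View pics/scene5.png

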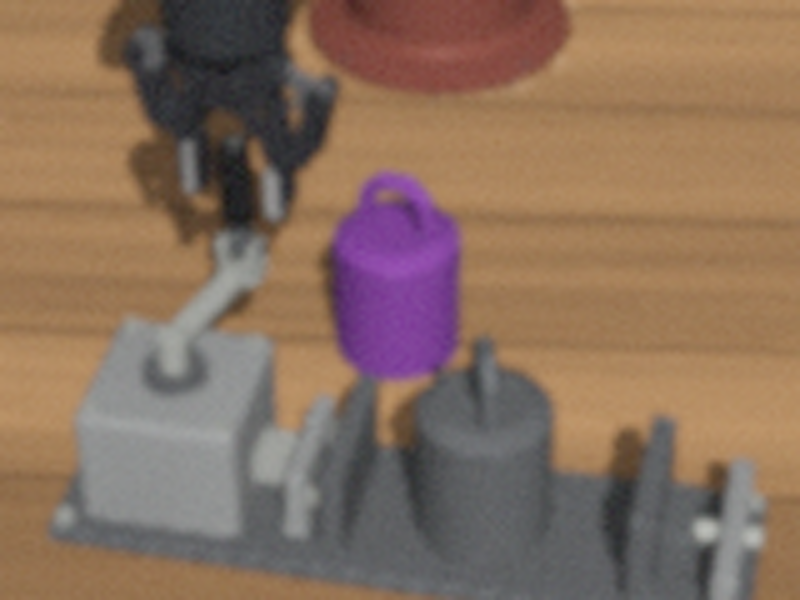

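>>> {"api": "move_arm", "payload": {"rows": [{"tx":0.0045,"ty":0,"tz":-0.001,"ax":0,"ay":1.9,"az":0,"jaw":110},{"tx":0,"ty":0,"tz":0,"ax":0,"ay":0,"az":0,"jaw":200},{"tx":0,"ty":0,"tz":0,"ax":0,"ay":0,"az":0,"jaw":255},{"tx":0,"ty":0,"tz":0,"ax":0,"ay":0,"az":0,"jaw":255},{"tx":0,"ty":0,"tz":0,"ax":0,"ay":0,"az":0,"jaw":255}]}}

```text
time: 6.7
tool_pos: [0.4888, -0.1007, 0.1676]
tool_rot: [0.001, 0.979, -0.206, 0.007]
contact_force: [3.0, -0.8, -3.6]
gripper_width: 0.243
```

```bash
python3 f.py 90 -90
```

```text
t 6.7 gp [ 0.4886 -0.1006  0.1866] r 0.04892237940575801 fold 96.2200819670501 lat -0.0012103577225187666 tilt 0.8366725152474597 F [ 3.0328 -0.789  -3.6392] M [-0.2309 -0.4855  0.0668] w 0.243
[ 0.005   0.0013 -0.0013] [-0.094  -0.8369  0.2541] [-0.3528 -0.2178  1.9753  0.0007  1.3694  1.6323]
```

```bash
python3 - <<'E'
from h import *
print(proj("scene",[.489,-.1018,.185]),proj("scene",[.4905,-.1025,.138]), proj("top",[.489,-.1018,.185]))
print(onz("scene",217,156,.185),onz("scene",218,169.6,.138))
E
```

```text
[217.40778962 155.90439437] [217.89625116 168.62127804] [309.32773934 206.11437683]
[ 0.48956052 -0.10298319  0.185     ] [ 0.49554809 -0.10163521  0.138     ]
```

View pics/top5.png

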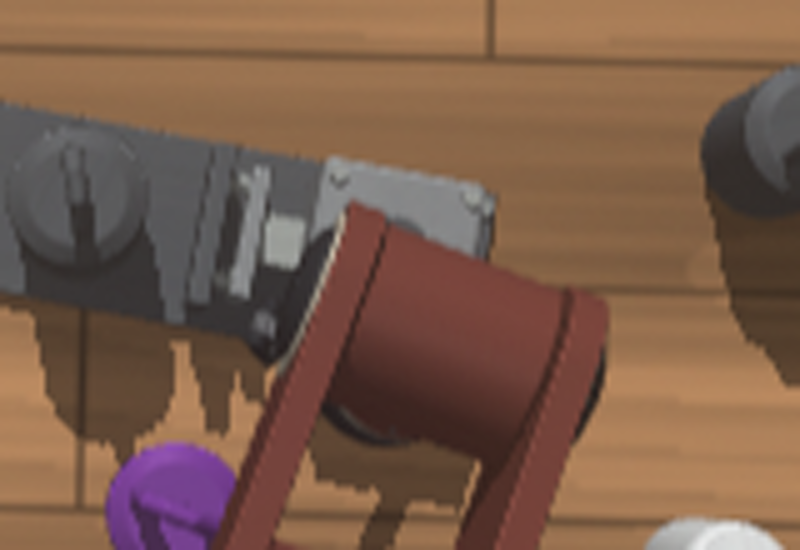

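```bash
cat > c.py <<'E'
from h import *
import sys,os
np.set_printoptions(suppress=True,precision=4)
n=int(sys.argv[1]);dth=float(sys.argv[2]);rho=float(sys.argv[3]) if len(sys.argv)>3 else .087
s,p,R=rd();gp=p-.019*R[:,2];v=gp[:2]-A
u=np.array([.17,.985]);u/=np.linalg.norm(u);mx=np.array([-u[1],u[0]])
th=np.arctan2(v@u,v@mx)%(2*np.pi); r=np.linalg.norm(v)
F=s["contact_force"];e=v/r;t=np.array([e[1],-e[0]])
print("t %.2f crank~%.3f r %.4f z %.4f Ftan %.2f Frad %.2f Fz %.2f w %.3f"%(s["time"],th,r,gp[2],F[:2]@t,F[:2]@e,F[2],s["gripper_width"]),"q",s["joint_pos"])
P=v.copy();z=.187-gp[2]
rv=np.degrees(Ro.from_matrix(R.T@tilt(0)).as_rotvec());print("rot",rv,"dz",z)
for i in range(n):
    th+=dth; Q=rho*(np.cos(th)*mx+np.sin(th)*u); d=R.T@np.array([*(Q-P),z if i==0 else 0]);P=Q
    print(d.round(4))
E
python3 c.py 6 .08
```

```text
t 6.70 crank~0.262 r 0.0903 z 0.1866 Ftan 0.56 Frad -3.08 Fz -3.64 w 0.243 q [-0.3528 -0.2178  1.9753  0.0007  1.3694  1.6323]
rot [-0.094  -0.8369  0.2541] dz 0.0003805107044656808
[ 0.0037 -0.0069 -0.0003]
[ 0.001  -0.0069  0.    ]
[ 0.0015 -0.0068  0.    ]
[ 0.002  -0.0067  0.    ]
[ 0.0026 -0.0065  0.    ]
[ 0.0031 -0.0062  0.0001]
```

>>> {"api": "move_arm", "payload": {"rows": [{"tx":0.0015,"ty":-0.007,"tz":0,"ax":0,"ay":-0.4,"az":0,"jaw":255},{"tx":0.001,"ty":-0.007,"tz":0,"ax":0,"ay":0,"az":0,"jaw":255},{"tx":0.0015,"ty":-0.007,"tz":0,"ax":0,"ay":0,"az":0,"jaw":255},{"tx":0.002,"ty":-0.007,"tz":0,"ax":0,"ay":0,"az":0,"jaw":255}]}}

```text
time: 7.1
tool_pos: [0.4993, -0.0835, 0.1676]
tool_rot: [0.01, 0.978, -0.207, -0.004]
contact_force: [-5.7, -5.1, 3.6]
gripper_width: 0.245
```

```bash
python3 c.py 6 .08 .089
```

```text
t 7.10 crank~0.491 r 0.0900 z 0.1866 Ftan -7.59 Frad 1.36 Fz 3.64 w 0.245 q [-0.3015 -0.1823  1.945  -0.0206  1.3844  1.6906]
rot [1.1897 0.1766 0.0811] dz 0.00040746407393077444
[ 0.0029 -0.0066 -0.0006]
[ 0.0025 -0.0066 -0.0001]
[ 0.0031 -0.0064 -0.0001]
[ 0.0036 -0.0062 -0.0001]
[ 0.004  -0.0059 -0.0001]
[ 0.0045 -0.0055 -0.0001]
```

>>> {"api": "move_arm", "payload": {"rows": [{"tx":0.001,"ty":-0.0075,"tz":-0.0005,"ax":1,"ay":0,"az":0,"jaw":255},{"tx":0.0025,"ty":-0.0075,"tz":0,"ax":0,"ay":0,"az":0,"jaw":255},{"tx":0.003,"ty":-0.007,"tz":0,"ax":0,"ay":0,"az":0,"jaw":255},{"tx":0.0035,"ty":-0.007,"tz":0,"ax":0,"ay":0,"az":0,"jaw":255},{"tx":0.004,"ty":-0.0065,"tz":0,"ax":0,"ay":0,"az":0,"jaw":255}]}}

```text
time: 7.6
tool_pos: [0.5205, -0.0632, 0.1676]
tool_rot: [0.011, 0.978, -0.209, -0.01]
contact_force: [-7.3, -4.2, 3.6]
gripper_width: 0.24
```

```bash
python3 c.py 6 .1 .089
```

```text
t 7.60 crank~0.820 r 0.0904 z 0.1866 Ftan -8.36 Frad 0.48 Fz 3.57 w 0.240 q [-0.2501 -0.1263  1.8954 -0.0242  1.392   1.7468]
rot [ 1.5313  0.8684 -0.1536] dz 0.00036243083887932404
[ 0.0063 -0.0065 -0.0006]
[ 0.0059 -0.0067 -0.0003]
[ 0.0065 -0.0061 -0.0003]
[ 0.0071 -0.0054 -0.0003]
[ 0.0076 -0.0047 -0.0002]
[ 0.008  -0.0039 -0.0002]
```

>>> {"api": "move_arm", "payload": {"rows": [{"tx":0.0055,"ty":-0.0075,"tz":0,"ax":1,"ay":0.5,"az":0,"jaw":255},{"tx":0.006,"ty":-0.007,"tz":0,"ax":0,"ay":0,"az":0,"jaw":255},{"tx":0.0065,"ty":-0.0065,"tz":0,"ax":0,"ay":0,"az":0,"jaw":255},{"tx":0.007,"ty":-0.0055,"tz":0,"ax":0,"ay":0,"az":0,"jaw":255},{"tx":0.0075,"ty":-0.005,"tz":0,"ax":0,"ay":0,"az":0,"jaw":255}]}}

```text
time: 8.1
tool_pos: [0.5561, -0.0495, 0.1677]
tool_rot: [0.008, 0.977, -0.211, -0.015]
contact_force: [-8.3, -2.0, 4.0]
gripper_width: 0.242
```

```bash
python3 c.py 6 .1 .089
```

```text
t 8.10 crank~1.247 r 0.0902 z 0.1867 Ftan -8.48 Frad -0.76 Fz 3.97 w 0.242 q [-0.2136 -0.0361  1.8106 -0.017   1.3979  1.785 ]
rot [ 1.3023  1.5217 -0.3308] dz 0.0002908946427876702
[ 0.0083 -0.0034 -0.0006]
[ 0.0081 -0.0037 -0.0003]
[ 0.0084 -0.0029 -0.0003]
[ 0.0087 -0.002  -0.0003]
[ 0.0088 -0.0011 -0.0003]
[ 0.0089 -0.0002 -0.0002]
```

>>> {"api": "move_arm", "payload": {"rows": [{"tx":0.0085,"ty":-0.0045,"tz":0,"ax":1,"ay":1,"az":0,"jaw":255},{"tx":0.0085,"ty":-0.0037,"tz":0,"ax":0,"ay":0,"az":0,"jaw":255},{"tx":0.009,"ty":-0.0028,"tz":0,"ax":0,"ay":0.5,"az":0,"jaw":255},{"tx":0.009,"ty":-0.002,"tz":0,"ax":0,"ay":0,"az":0,"jaw":255},{"tx":0.009,"ty":-0.001,"tz":0,"ax":0,"ay":0,"az":0,"jaw":255}]}}

```text
time: 8.6
tool_pos: [0.5956, -0.0535, 0.1677]
tool_rot: [0.004, 0.977, -0.211, -0.012]
contact_force: [-7.9, 2.0, 4.2]
gripper_width: 0.242
```

```bash
python3 c.py 6 .1 .089
```

```text
t 8.60 crank~1.692 r 0.0888 z 0.1867 Ftan -8.12 Frad -0.37 Fz 4.16 w 0.242 q [-0.2103  0.0523  1.7215 -0.0081  1.392   1.7867]
rot [ 0.738   1.2577 -0.3317] dz 0.00028488078580443665
[ 0.0088 -0.0009 -0.0005]
[ 0.0089  0.0002 -0.0002]
[ 0.0088  0.001  -0.0002]
[ 0.0087  0.0019 -0.0002]
[ 0.0085  0.0028 -0.0001]
[ 0.0081  0.0036 -0.0001]
```

```bash
sed -i 's/^A=np.array(\[.5705,-.1385\])/A=np.array([.5678,-.1338])/' h.py; python3 c.py 8 .1 .0855
```

```text
t 8.60 crank~1.738 r 0.0852 z 0.1867 Ftan -8.09 Frad -0.75 Fz 4.16 w 0.242 q [-0.2103  0.0523  1.7215 -0.0081  1.392   1.7867]
rot [ 0.738   1.2577 -0.3317] dz 0.00028488078580443665
[ 0.0085 -0.0006 -0.0005]
[ 0.0085  0.0005 -0.0002]
[ 0.0084  0.0014 -0.0002]
[ 0.0082  0.0022 -0.0002]
[ 0.008   0.003  -0.0001]
[ 0.0076  0.0038 -0.0001]
[ 0.0072  0.0046 -0.0001]
[ 0.0067  0.0053 -0.0001]
```

>>> {"api": "move_arm", "payload": {"rows": [{"tx":0.0092,"ty":-0.0006,"tz":0,"ax":0.7,"ay":1,"az":0,"jaw":255},{"tx":0.0092,"ty":0.0004,"tz":0,"ax":0,"ay":0,"az":0,"jaw":255},{"tx":0.009,"ty":0.0013,"tz":0,"ax":0,"ay":0.5,"az":0,"jaw":255},{"tx":0.0088,"ty":0.0021,"tz":0,"ax":0,"ay":0,"az":0,"jaw":255},{"tx":0.0085,"ty":0.003,"tz":0,"ax":0,"ay":0,"az":0,"jaw":255}]}}

```text
time: 9.1
tool_pos: [0.6271, -0.0734, 0.1677]
tool_rot: [-0.001, 0.978, -0.21, -0.01]
contact_force: [-6.8, 4.9, 4.2]
gripper_width: 0.241
```

```bash
python3 c.py 8 .1 .0855
```

```text
t 9.10 crank~2.180 r 0.0849 z 0.1867 Ftan -8.26 Frad -1.31 Fz 4.19 w 0.241 q [-0.2345  0.1263  1.6426  0.0006  1.3935  1.7585]
rot [ 0.1849  1.1751 -0.1965] dz 0.0002886446447797897
[ 0.008   0.0028 -0.0004]
[ 0.0075  0.0042 -0.0001]
[ 0.007   0.0049 -0.0001]
[ 0.0065  0.0056 -0.0001]
[ 0.0059  0.0062 -0.0001]
[ 0.0053  0.0067 -0.0001]
[ 0.0046  0.0072 -0.0001]
[ 0.0038  0.0076 -0.0001]
```

>>> {"api": "move_arm", "payload": {"rows": [{"tx":0.008,"ty":0.0033,"tz":0,"ax":0,"ay":1,"az":0,"jaw":255},{"tx":0.008,"ty":0.0045,"tz":0,"ax":0,"ay":0,"az":0,"jaw":255},{"tx":0.0075,"ty":0.0053,"tz":0,"ax":0,"ay":0.5,"az":0,"jaw":255},{"tx":0.007,"ty":0.006,"tz":0,"ax":0,"ay":0,"az":0,"jaw":255},{"tx":0.006,"ty":0.0065,"tz":0,"ax":0,"ay":0,"az":0,"jaw":255}]}}

```text
time: 9.6
tool_pos: [0.646, -0.1024, 0.1677]
tool_rot: [-0.005, 0.978, -0.207, -0.007]
contact_force: [-3.3, 7.7, 1.7]
gripper_width: 0.242
```

```bash
python3 c.py 8 .1 .0855
```

```text
t 9.60 crank~2.592 r 0.0844 z 0.1867 Ftan -8.40 Frad -0.20 Fz 1.69 w 0.242 q [-0.2751  0.1731  1.5906  0.01    1.393   1.7119]
rot [-0.4332  0.9386  0.0521] dz 0.00027957591513114166
[ 0.0066  0.0055 -0.0004]
[ 0.0051  0.0068 -0.0001]
[ 0.0044  0.0073 -0.0001]
[ 0.0037  0.0077 -0.0001]
[ 0.0029  0.008  -0.0001]
[ 0.0021  0.0083 -0.0001]
[ 0.0012  0.0085 -0.0001]
[ 0.0004  0.0085 -0.0001]
```

>>> {"api": "move_arm", "payload": {"rows": [{"tx":0.0065,"ty":0.006,"tz":0,"ax":0,"ay":0.8,"az":0,"jaw":255},{"tx":0.0055,"ty":0.0073,"tz":0,"ax":0,"ay":0,"az":0,"jaw":255},{"tx":0.0045,"ty":0.0078,"tz":0,"ax":0,"ay":0,"az":0,"jaw":255},{"tx":0.0037,"ty":0.0082,"tz":0,"ax":0,"ay":0,"az":0,"jaw":255},{"tx":0.003,"ty":0.0085,"tz":0,"ax":0,"ay":0,"az":0,"jaw":255}]}}

```text
time: 10.1
tool_pos: [0.6518, -0.1348, 0.1677]
tool_rot: [-0.014, 0.979, -0.204, -0.005]
contact_force: [1.9, 9.1, 0.1]
gripper_width: 0.242
```

```bash
python3 c.py 8 .08 .0855;  python3 - <<'E'
from plant import manip
import cv2
for n,r in(("scene",(120,260,170,330)),("top",(130,240,190,350))):
    f=manip.grab_frame(n)["color"][:,:,::-1]; a=f[r[0]:r[1],r[2]:r[3]]
    cv2.imwrite(f"pics/{n}6.png",cv2.resize(a,None,fx=4,fy=4,interpolation=cv2.INTER_CUBIC))
E
```

```text
t 10.10 crank~2.989 r 0.0841 z 0.1867 Ftan -9.09 Frad 1.77 Fz 0.08 w 0.242 q [-0.327   0.1963  1.5643  0.0273  1.3934  1.6503]
rot [-1.4731  0.8465  0.4211] dz 0.00026760060025929344
[ 0.0037  0.0059 -0.0005]
[ 0.0018  0.0066 -0.0002]
[ 0.0013  0.0067 -0.0002]
[ 0.0008  0.0068 -0.0002]
[ 0.0002  0.0068 -0.0002]
[-0.0003  0.0068 -0.0002]
[-0.0009  0.0068 -0.0002]
[-0.0014  0.0067 -0.0002]
```

View pics/scene6.png

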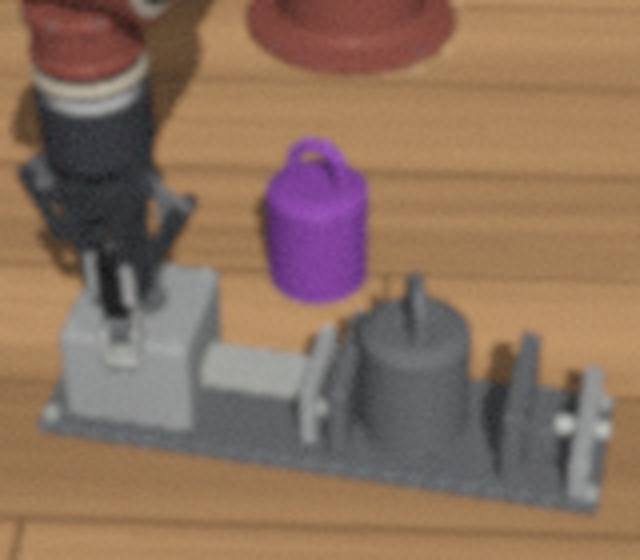

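View pics/top6.png

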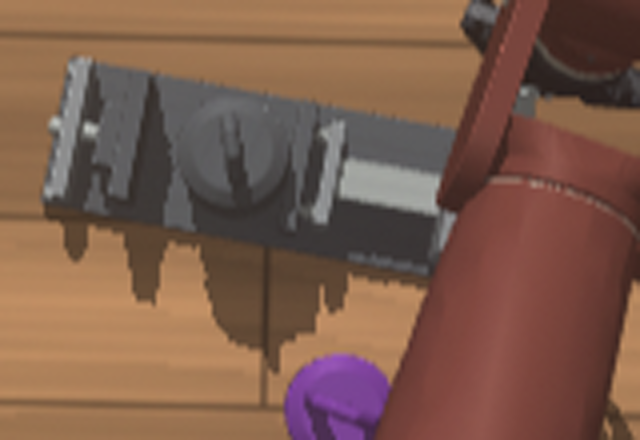

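```bash
python3 - <<'E'
from h import *
T=lambda x,y:(190+x/4-.4,130+y/4-.4)
u=np.array([.17,.985]);u/=np.linalg.norm(u)
for nm,p,z in [("cast L",(180,152),.09),("cast C",(236,155),.09),("back top face a",(153,78),.075),("b",(126,198),.075),("end",(66,130),.046)]:
    X=onz("top",*T(*p),z);print(nm,X.round(4),((X[:2]-A)@u).round(4))
E
```

```text
cast L [0.603  0.1112 0.09  ] 0.2474
cast C [0.6017 0.0693 0.09  ] 0.2059
back top face a [0.6611 0.1342 0.075 ] 0.28
b [0.5691 0.1519 0.075 ] 0.2818
end [0.6241 0.2029 0.046 ] 0.3414
```

>>> {"api": "move_arm", "payload": {"rows": [{"tx":0.0035,"ty":0.0075,"tz":0,"ax":-1,"ay":0.8,"az":0.4,"jaw":255},{"tx":0.002,"ty":0.0085,"tz":0,"ax":0,"ay":0,"az":0,"jaw":255},{"tx":0.0013,"ty":0.0085,"tz":0,"ax":-0.5,"ay":0,"az":0,"jaw":255},{"tx":0.0005,"ty":0.0087,"tz":0,"ax":0,"ay":0,"az":0,"jaw":255},{"tx":-0.0003,"ty":0.0087,"tz":0,"ax":0,"ay":0,"az":0,"jaw":255}]}}

```text
time: 10.7
tool_pos: [0.6451, -0.1647, 0.1676]
tool_rot: [-0.01, 0.979, -0.205, 0.001]
contact_force: [6.4, 5.6, -0.8]
gripper_width: 0.243
```

```bash
python3 c.py 8 .08 .0855
```

```text
t 10.70 crank~3.356 r 0.0833 z 0.1866 Ftan -7.55 Frad 3.84 Fz -0.81 w 0.243 q [-0.3703  0.1901  1.5716  0.0209  1.3807  1.6102]
rot [-1.1706  0.0973  0.2996] dz 0.0003864648640964363
[ 0.0021  0.0068 -0.0005]
[-0.0006  0.0068 -0.0001]
[-0.0012  0.0067 -0.0001]
[-0.0017  0.0066 -0.0001]
[-0.0022  0.0065 -0.0001]
[-0.0027  0.0063 -0.0001]
[-0.0032  0.006  -0.0001]
[-0.0037  0.0058 -0.0001]
```

>>> {"api": "move_arm", "payload": {"rows": [{"tx":0.003,"ty":0.0075,"tz":0,"ax":-1,"ay":0,"az":0.3,"jaw":255},{"tx":0.001,"ty":0.0082,"tz":0,"ax":0,"ay":0,"az":0,"jaw":255},{"tx":-0.0008,"ty":0.0082,"tz":0,"ax":0,"ay":0,"az":0,"jaw":255},{"tx":-0.0015,"ty":0.0082,"tz":0,"ax":0,"ay":0,"az":0,"jaw":255}]}}

```text
time: 11.1
tool_pos: [0.6349, -0.1838, 0.1677]
tool_rot: [-0.012, 0.979, -0.206, -0.003]
contact_force: [6.2, 6.3, -2.5]
gripper_width: 0.243
```

```bash
python3 c.py 8 .08 .0855
```

```text
t 11.10 crank~3.615 r 0.0840 z 0.1867 Ftan -8.76 Frad 1.15 Fz -2.48 w 0.243 q [-0.4037  0.1846  1.5777  0.0225  1.389   1.5771]
rot [-1.2602  0.5731  0.2701] dz 0.00034204180286170893
[-0.0004  0.0069 -0.0005]
[-0.0023  0.0064 -0.0001]
[-0.0029  0.0062 -0.0001]
[-0.0033  0.006  -0.0001]
[-0.0038  0.0057 -0.0001]
[-0.0043  0.0054 -0.0001]
[-0.0047  0.005  -0.0001]
[-0.005   0.0046 -0.0001]
```

>>> {"api": "move_arm", "payload": {"rows": [{"tx":0.0003,"ty":0.0083,"tz":0,"ax":-1,"ay":0.5,"az":0.2,"jaw":255},{"tx":-0.002,"ty":0.008,"tz":0,"ax":0,"ay":0,"az":0,"jaw":255},{"tx":-0.0026,"ty":0.0077,"tz":0,"ax":0,"ay":0,"az":0,"jaw":255},{"tx":-0.003,"ty":0.007,"tz":0,"ax":0,"ay":0,"az":0,"jaw":255}]}}

```text
time: 11.5
tool_pos: [0.6196, -0.1998, 0.1676]
tool_rot: [-0.011, 0.979, -0.205, 0.003]
contact_force: [6.6, 4.9, -2.2]
gripper_width: 0.243
```

```bash
python3 c.py 8 .06 .0855
```

```text
t 11.50 crank~3.881 r 0.0841 z 0.1866 Ftan -8.20 Frad 0.14 Fz -2.17 w 0.243 q [-0.4363  0.1561  1.6098  0.0238  1.376   1.5433]
rot [-1.3391 -0.0109  0.3119] dz 0.0003682553451794246
[-0.0014  0.0051 -0.0005]
[-0.0028  0.0043 -0.0001]
[-0.0031  0.0041 -0.0001]
[-0.0033  0.0039 -0.0001]
[-0.0036  0.0037 -0.0001]
[-0.0038  0.0035 -0.0001]
[-0.004   0.0032 -0.0001]
[-0.0042  0.003  -0.0001]
```

>>> {"api": "move_arm", "payload": {"rows": [{"tx":-0.0018,"ty":0.0062,"tz":0,"ax":-1,"ay":0,"az":0.3,"jaw":255},{"tx":-0.003,"ty":0.0053,"tz":0,"ax":0,"ay":0,"az":0,"jaw":255},{"tx":-0.0034,"ty":0.005,"tz":0,"ax":0,"ay":0,"az":0,"jaw":255}]}}

```text
time: 11.8
tool_pos: [0.6095, -0.2065, 0.1676]
tool_rot: [-0.008, 0.978, -0.207, 0.005]
contact_force: [8.2, 1.9, -3.3]
gripper_width: 0.241
```

```bash
python3 c.py 5 .05 .0855
```

```text
t 11.80 crank~4.025 r 0.0839 z 0.1866 Ftan -8.03 Frad 2.43 Fz -3.35 w 0.241 q [-0.4501  0.1357  1.6325  0.0183  1.3673  1.5338]
rot [-1.0168 -0.3826  0.1231] dz 0.000422853685319996
[-0.0014  0.0043 -0.0005]
[-0.0028  0.0032 -0.0001]
[-0.003   0.0031 -0.0001]
[-0.0031  0.0029 -0.0001]
[-0.0032  0.0028 -0.0001]
```

>>> {"api": "move_arm", "payload": {"rows": [{"tx":-0.0016,"ty":0.0055,"tz":0,"ax":-1,"ay":0,"az":0,"jaw":255},{"tx":-0.0032,"ty":0.0042,"tz":0,"ax":0,"ay":0,"az":0,"jaw":255},{"tx":-0.0034,"ty":0.004,"tz":0,"ax":0,"ay":0,"az":0,"jaw":255}]}}

```text
time: 12.1
tool_pos: [0.6009, -0.2109, 0.1676]
tool_rot: [-0.004, 0.979, -0.206, 0.008]
contact_force: [7.9, 1.2, -3.4]
gripper_width: 0.245
```

```bash
python3 c.py 5 .05 .0855
```

```text
t 12.10 crank~4.140 r 0.0839 z 0.1866 Ftan -7.74 Frad 1.99 Fz -3.42 w 0.245 q [-0.4599  0.1161  1.6539  0.013   1.3581  1.5232]
rot [-0.6915 -0.8052  0.2237] dz 0.0004135932511687146
[-0.0018  0.0042 -0.0005]
[-0.0032  0.0029 -0.0001]
[-0.0033  0.0027 -0.0001]
[-0.0034  0.0026 -0.0001]
[-0.0035  0.0024 -0.0001]
```

>>> {"api": "move_arm", "payload": {"rows": [{"tx":-0.002,"ty":0.0055,"tz":0,"ax":-0.6,"ay":-0.6,"az":0,"jaw":255},{"tx":-0.0037,"ty":0.0038,"tz":0,"ax":0,"ay":0,"az":0,"jaw":255},{"tx":-0.0039,"ty":0.0035,"tz":0,"ax":0,"ay":0,"az":0,"jaw":255}]}}

```text
time: 12.4
tool_pos: [0.5917, -0.2144, 0.1676]
tool_rot: [-0.005, 0.979, -0.205, 0.007]
contact_force: [7.7, 0.1, -3.5]
gripper_width: 0.238
```

```bash
python3 c.py 5 .05 .0855
```

```text
t 12.40 crank~4.257 r 0.0841 z 0.1865 Ftan -7.46 Frad 2.05 Fz -3.47 w 0.238 q [-0.4718  0.1004  1.6709  0.0137  1.359   1.5094]
rot [-0.7325 -0.6893  0.3233] dz 0.00045186278059197726
[-0.0024  0.0037 -0.0005]
[-0.0035  0.0025 -0.0001]
[-0.0036  0.0023 -0.0001]
[-0.0037  0.0021 -0.0001]
[-0.0038  0.0019 -0.0001]
```

```bash
python3 - <<'E'
from plant import manip
import cv2
f=manip.grab_frame("scene")["color"][:,:,::-1]; a=f[120:260,170:330]
cv2.imwrite("pics/scene7.png",cv2.resize(a,None,fx=5,fy=4.28,interpolation=cv2.INTER_CUBIC))
E
```

```text
(no output)
```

View pics/scene7.png

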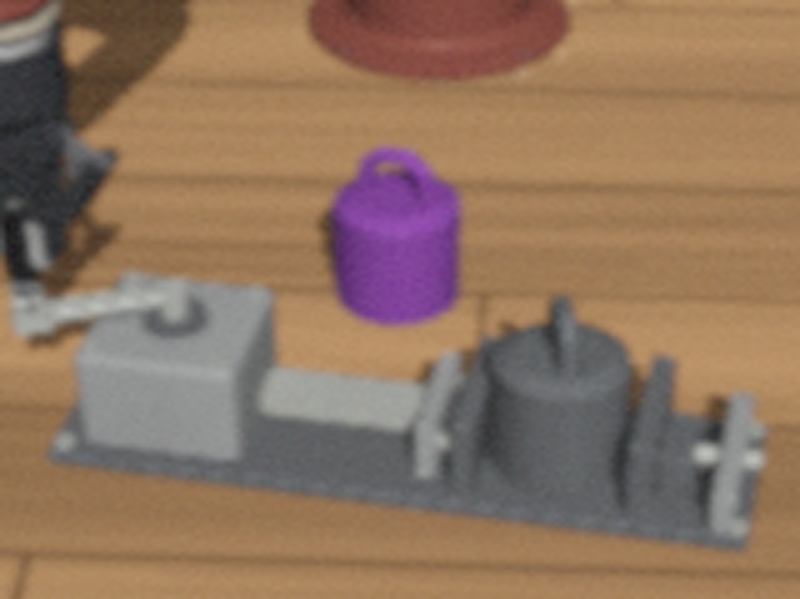

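The grip at (20,245) stands upright. The casting at (560,400) is upright too and almost at the back jaw. From here I'll use small steps.

>>> {"api": "move_arm", "payload": {"rows": [{"tx":-0.0028,"ty":0.005,"tz":0,"ax":-0.6,"ay":-0.6,"az":0.3,"jaw":255},{"tx":-0.004,"ty":0.003,"tz":0,"ax":0,"ay":0,"az":0,"jaw":255}]}}

```text
time: 12.65
tool_pos: [0.5852, -0.2161, 0.1676]
tool_rot: [-0.004, 0.978, -0.207, 0.004]
contact_force: [8.5, -1.4, -3.9]
gripper_width: 0.245
```

```bash
python3 c.py 4 .04 .0855
```

```text
t 12.65 crank~4.336 r 0.0842 z 0.1866 Ftan -8.08 Frad 3.06 Fz -3.90 w 0.245 q [-0.4777  0.0911  1.6807  0.0106  1.3637  1.5088]
rot [-0.5738 -0.387   0.0607] dz 0.00039016663186136613
[-0.0021  0.003  -0.0004]
[-0.0029  0.0018 -0.    ]
[-0.003   0.0017 -0.    ]
[-0.003   0.0016 -0.    ]
```

>>> {"api": "move_arm", "payload": {"rows": [{"tx":-0.0018,"ty":0.0043,"tz":-0.0005,"ax":-0.5,"ay":0,"az":0,"jaw":255},{"tx":-0.003,"ty":0.003,"tz":0,"ax":0,"ay":0,"az":0,"jaw":255}]}}

```text
time: 12.85
tool_pos: [0.5808, -0.2172, 0.1675]
tool_rot: [-0.004, 0.978, -0.207, 0.006]
contact_force: [8.2, 0.5, -2.2]
gripper_width: 0.239
```

```bash
python3 c.py 4 .04 .0855
```

```text
t 12.85 crank~4.390 r 0.0844 z 0.1865 Ftan -8.17 Frad 0.73 Fz -2.17 w 0.239 q [-0.4828  0.0798  1.6928  0.0114  1.3587  1.5024]
rot [-0.5995 -0.6267  0.1171] dz 0.00045910351751138334
[-0.0023  0.0027 -0.0005]
[-0.003   0.0017 -0.0001]
[-0.0031  0.0015 -0.    ]
[-0.0031  0.0014 -0.    ]
```

>>> {"api": "move_arm", "payload": {"rows": [{"tx":-0.0025,"ty":0.0035,"tz":-0.0005,"ax":-0.5,"ay":-0.5,"az":0,"jaw":255},{"tx":-0.0035,"ty":0.0025,"tz":0,"ax":0,"ay":0,"az":0,"jaw":255}]}}

```text
time: 13.05
tool_pos: [0.5761, -0.2177, 0.1676]
tool_rot: [-0.003, 0.978, -0.206, 0.005]
contact_force: [8.2, -0.1, -2.8]
gripper_width: 0.241
```

```bash
python3 c.py 4 .04 .0855
```

```text
t 13.05 crank~4.445 r 0.0844 z 0.1866 Ftan -8.16 Frad 0.91 Fz -2.79 w 0.241 q [-0.4862  0.0719  1.7011  0.0092  1.3606  1.4986]
rot [-0.4816 -0.4883  0.1728] dz 0.0004441076721553583
[-0.0025  0.0026 -0.0005]
[-0.0031  0.0015 -0.    ]
[-0.0031  0.0014 -0.    ]
[-0.0032  0.0012 -0.    ]
```

>>> {"api": "move_arm", "payload": {"rows": [{"tx":-0.0027,"ty":0.0032,"tz":-0.0005,"ax":-0.5,"ay":-0.5,"az":0,"jaw":255},{"tx":-0.0037,"ty":0.0022,"tz":0,"ax":0,"ay":0,"az":0,"jaw":255}]}}

```text
time: 13.25
tool_pos: [0.5715, -0.2181, 0.1676]
tool_rot: [-0.002, 0.979, -0.206, 0.004]
contact_force: [7.7, -0.3, -4.1]
gripper_width: 0.244
```

```bash
python3 c.py 4 .04 .0855
```

```text
t 13.25 crank~4.500 r 0.0844 z 0.1866 Ftan -7.68 Frad 0.66 Fz -4.09 w 0.244 q [-0.489   0.0633  1.7101  0.0063  1.3616  1.4956]
rot [-0.3246 -0.3988  0.2148] dz 0.00042869067717971054
[-0.0026  0.0024 -0.0005]
[-0.0032  0.0013 -0.    ]
[-0.0032  0.0012 -0.    ]
[-0.0032  0.0011 -0.    ]
```

>>> {"api": "move_arm", "payload": {"rows": [{"tx":-0.0029,"ty":0.003,"tz":-0.0005,"ax":-0.3,"ay":-0.4,"az":0,"jaw":255},{"tx":-0.0038,"ty":0.002,"tz":0,"ax":0,"ay":0,"az":0,"jaw":255}]}}

```text
time: 13.45
tool_pos: [0.5667, -0.2183, 0.1676]
tool_rot: [-0.002, 0.979, -0.206, 0.004]
contact_force: [8.4, -1.4, -3.5]
gripper_width: 0.242
```

```bash
python3 c.py 4 .04 .0855; python3 - <<'E'
from plant import manip
import cv2
for n,r in(("scene",(190,260,250,330)),("top",(130,210,190,300))):
    f=manip.grab_frame(n)["color"][:,:,::-1]; a=f[r[0]:r[1],r[2]:r[3]]
    cv2.imwrite(f"pics/{n}8.png",cv2.resize(a,None,fx=7,fy=7,interpolation=cv2.INTER_CUBIC))
E
```

```text
t 13.45 crank~4.556 r 0.0846 z 0.1866 Ftan -8.39 Frad 1.24 Fz -3.52 w 0.242 q [-0.4933  0.0528  1.7211  0.0068  1.3607  1.4907]
rot [-0.3501 -0.4341  0.2437] dz 0.0004033275682625015
[-0.0028  0.0021 -0.0004]
[-0.0032  0.0011 -0.    ]
[-0.0033  0.001  -0.    ]
[-0.0033  0.0009 -0.    ]
```

View pics/top8.png

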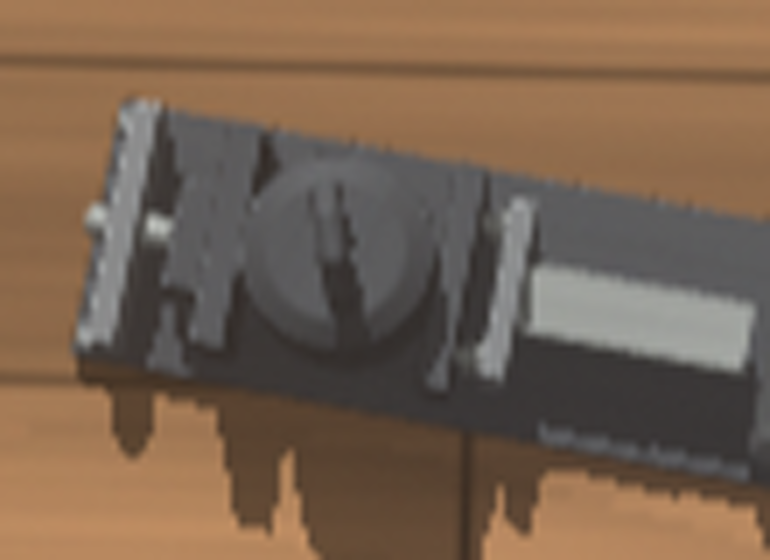

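>>> {"api": "move_arm", "payload": {"rows": [{"tx":-0.003,"ty":0.0027,"tz":-0.0005,"ax":-0.3,"ay":-0.4,"az":0.2,"jaw":255},{"tx":-0.0037,"ty":0.0018,"tz":0,"ax":0,"ay":0,"az":0,"jaw":255}]}}

```text
time: 13.75
tool_pos: [0.5619, -0.2182, 0.1676]
tool_rot: [-0.002, 0.978, -0.208, 0.004]
contact_force: [8.9, -0.9, -3.6]
gripper_width: 0.239
```

```bash
python3 c.py 4 .04 .0855
```

```text
t 13.75 crank~4.614 r 0.0847 z 0.1866 Ftan -8.94 Frad 0.21 Fz -3.60 w 0.239 q [-0.497   0.0422  1.7321  0.007   1.3604  1.4904]
rot [-0.3577 -0.4284  0.0476] dz 0.00041987708945379065
[-0.003   0.0019 -0.0005]
[-0.0033  0.001  -0.    ]
[-0.0033  0.0008 -0.    ]
[-0.0033  0.0007 -0.    ]
```

>>> {"api": "move_arm", "payload": {"rows": [{"tx":-0.0033,"ty":0.0025,"tz":-0.0005,"ax":-0.3,"ay":-0.4,"az":0,"jaw":255},{"tx":-0.0037,"ty":0.0016,"tz":0,"ax":0,"ay":0,"az":0,"jaw":255}]}}

```text
time: 13.95
tool_pos: [0.5577, -0.2179, 0.1676]
tool_rot: [-0.002, 0.978, -0.207, 0.006]
contact_force: [8.6, -1.1, -3.9]
gripper_width: 0.245
```

```bash
python3 c.py 4 .04 .0855
```

```text
t 13.95 crank~4.664 r 0.0847 z 0.1866 Ftan -8.69 Frad 0.08 Fz -3.86 w 0.245 q [-0.5     0.0312  1.7433  0.0073  1.3577  1.487 ]
rot [-0.3643 -0.5684  0.0655] dz 0.00043263037769294965
[-0.0031  0.0017 -0.0005]
[-0.0033  0.0008 -0.    ]
[-0.0034  0.0007 -0.    ]
[-0.0034  0.0005 -0.    ]
```

>>> {"api": "move_arm", "payload": {"rows": [{"tx":-0.0034,"ty":0.0022,"tz":-0.0005,"ax":-0.3,"ay":-0.5,"az":0,"jaw":255},{"tx":-0.0037,"ty":0.0013,"tz":0,"ax":0,"ay":0,"az":0,"jaw":255}]}}

```text
time: 14.15
tool_pos: [0.554, -0.2174, 0.1676]
tool_rot: [-0.002, 0.978, -0.207, 0.007]
contact_force: [11.1, -1.3, -5.5]
gripper_width: 0.241
```

```bash
python3 c.py 4 .04 .0855
```

```text
t 14.15 crank~4.708 r 0.0848 z 0.1866 Ftan -11.11 Frad -0.55 Fz -5.52 w 0.241 q [-0.5023  0.0215  1.7533  0.0072  1.3551  1.4846]
rot [-0.3451 -0.7008  0.0744] dz 0.0004353668706910674
[-0.0031  0.0015 -0.0005]
[-0.0034  0.0007 -0.    ]
[-0.0034  0.0005 -0.    ]
[-0.0034  0.0004 -0.    ]
```

>>> {"api": "move_arm", "payload": {"rows": [{"tx":-0.0036,"ty":0.0016,"tz":-0.0003,"ax":-0.3,"ay":-0.3,"az":0,"jaw":255}]}}

```text
time: 14.25
tool_pos: [0.5523, -0.2171, 0.1676]
tool_rot: [-0.0, 0.978, -0.207, 0.007]
contact_force: [11.0, -0.0, -7.1]
gripper_width: 0.24
```

```bash
python3 c.py 3 .03 .0855
```

```text
t 14.25 crank~4.728 r 0.0848 z 0.1866 Ftan -10.79 Frad -2.03 Fz -7.09 w 0.240 q [-0.502   0.017   1.7578  0.0043  1.3542  1.4856]
rot [-0.1809 -0.7406  0.0721] dz 0.0004119817426752881
[-0.0023  0.0013 -0.0004]
[-0.0025  0.0005 -0.    ]
[-0.0025  0.0004 -0.    ]
```

>>> {"api": "move_arm", "payload": {"rows": [{"tx":-0.0038,"ty":0.0012,"tz":0,"ax":0,"ay":0,"az":0,"jaw":255}]}}

```text
time: 14.35
tool_pos: [0.5508, -0.2168, 0.1676]
tool_rot: [-0.0, 0.978, -0.207, 0.01]
contact_force: [11.0, -2.1, -4.4]
gripper_width: 0.236
```

```bash
python3 c.py 3 .03 .0855
```

```text
t 14.35 crank~4.748 r 0.0848 z 0.1865 Ftan -11.24 Frad -0.23 Fz -4.35 w 0.236 q [-0.5038  0.009   1.766   0.0065  1.3473  1.4833]
rot [-0.2697 -1.1359  0.0722] dz 0.0004513356018632231
[-0.0024  0.0012 -0.0005]
[-0.0025  0.0004 -0.0001]
[-0.0025  0.0003 -0.0001]
```

>>> {"api": "move_arm", "payload": {"rows": [{"tx":-0.004,"ty":0.0012,"tz":0,"ax":-0.2,"ay":-1,"az":0,"jaw":255},{"tx":-0.004,"ty":0.001,"tz":0,"ax":0,"ay":0,"az":0,"jaw":255}]}}

```text
time: 14.55
tool_pos: [0.5478, -0.2162, 0.1676]
tool_rot: [-0.0, 0.978, -0.207, 0.009]
contact_force: [11.3, -2.0, -8.1]
gripper_width: 0.243
```

```bash
python3 c.py 3 .03 .0855
```

```text
t 14.55 crank~4.784 r 0.0848 z 0.1866 Ftan -11.43 Frad -0.76 Fz -8.12 w 0.243 q [-0.505   0.0035  1.7714  0.0057  1.35    1.4824]
rot [-0.2363 -0.9816  0.0628] dz 0.0004037369337893115
[-0.0024  0.0011 -0.0004]
[-0.0025  0.0003 -0.    ]
[-0.0026  0.0003 -0.    ]
```

>>> {"api": "move_arm", "payload": {"rows": [{"tx":-0.0042,"ty":0.001,"tz":0,"ax":0,"ay":-0.8,"az":0,"jaw":255},{"tx":-0.0042,"ty":0.0008,"tz":0,"ax":0,"ay":0,"az":0,"jaw":255}]}}

```text
time: 14.75
tool_pos: [0.5448, -0.2155, 0.1676]
tool_rot: [-0.001, 0.978, -0.207, 0.01]
contact_force: [12.1, -2.1, -7.3]
gripper_width: 0.238
```

```bash
python3 c.py 3 .03 .0855
```

```text
t 14.75 crank~4.820 r 0.0850 z 0.1866 Ftan -12.23 Frad -1.36 Fz -7.31 w 0.238 q [-0.5076 -0.0049  1.7799  0.0083  1.348   1.4794]
rot [-0.3672 -1.1013  0.0516] dz 0.00042983795942680425
[-0.0025  0.0008 -0.0005]
[-0.0026  0.0002 -0.0001]
[-0.0026  0.0002 -0.0001]
```

>>> {"api": "move_arm", "payload": {"rows": [{"tx":-0.0042,"ty":0.0006,"tz":0,"ax":0,"ay":-0.5,"az":0,"jaw":255},{"tx":-0.004,"ty":0.0006,"tz":0,"ax":0,"ay":0,"az":0,"jaw":255}]}}

```text
time: 14.95
tool_pos: [0.5423, -0.2149, 0.1675]
tool_rot: [-0.001, 0.978, -0.208, 0.014]
contact_force: [12.8, -3.3, -8.1]
gripper_width: 0.243
```

```bash
python3 c.py 3 .03 .0855
```

```text
t 14.95 crank~4.852 r 0.0851 z 0.1865 Ftan -13.20 Frad -0.76 Fz -8.07 w 0.243 q [-0.5097 -0.0163  1.7914  0.0105  1.3401  1.4772]
rot [-0.4442 -1.5573  0.032 ] dz 0.0005101951710669017
[-0.0025  0.0007 -0.0006]
[-0.0026  0.0002 -0.0001]
[-0.0026  0.0001 -0.0001]
```

>>> {"api": "move_arm", "payload": {"rows": [{"tx":0,"ty":0,"tz":0,"ax":0,"ay":0,"az":0,"jaw":255},{"tx":0,"ty":0,"tz":0,"ax":0,"ay":0,"az":0,"jaw":255},{"tx":0,"ty":0,"tz":0,"ax":0,"ay":0,"az":0,"jaw":255},{"tx":0,"ty":0,"tz":0,"ax":0,"ay":0,"az":0,"jaw":255}]}}

```text
time: 15.35
tool_pos: [0.5428, -0.215, 0.1674]
tool_rot: [-0.0, 0.978, -0.208, 0.014]
contact_force: [2.5, -0.6, -1.1]
gripper_width: 0.245
```

```bash
python3 c.py 1 .03 .0855
```

```text
t 15.35 crank~4.847 r 0.0850 z 0.1864 Ftan -2.57 Frad -0.15 Fz -1.08 w 0.245 q [-0.509  -0.0155  1.7908  0.0094  1.3391  1.4781]
rot [-0.3804 -1.5985  0.0327] dz 0.0005951085002643963
[-0.0025  0.0007 -0.0007]
```

Held without springing back, at crank ≈ 4.85. Now I'll open the fingers and lift off.

>>> {"api": "move_arm", "payload": {"rows": [{"tx":0,"ty":0,"tz":0,"ax":0,"ay":0,"az":0,"jaw":150},{"tx":0,"ty":0,"tz":0,"ax":0,"ay":0,"az":0,"jaw":100},{"tx":0,"ty":0,"tz":0,"ax":0,"ay":0,"az":0,"jaw":60},{"tx":0,"ty":0,"tz":0,"ax":0,"ay":0,"az":0,"jaw":60}]}}

```text
time: 15.75
tool_pos: [0.5417, -0.2149, 0.1672]
tool_rot: [-0.0, 0.978, -0.208, 0.013]
contact_force: [1.0, -0.1, -0.4]
gripper_width: 0.769
```

```bash
python3 c.py 1 .03 .0855; python3 - <<'E'
from plant import manip
import cv2
f=manip.grab_frame("scene")["color"][:,:,::-1]; a=f[120:260,140:330]
cv2.imwrite("pics/scene9.png",cv2.resize(a,None,fx=4.2,fy=4.2,interpolation=cv2.INTER_CUBIC))
E
```

```text
t 15.75 crank~4.859 r 0.0852 z 0.1862 Ftan -0.97 Frad -0.22 Fz -0.37 w 0.769 q [-0.5093 -0.016   1.7916  0.0085  1.3416  1.4782]
rot [-0.348  -1.4396  0.0172] dz 0.0007774975720873656
[-0.0025  0.0005 -0.0008]
```

View pics/scene9.png

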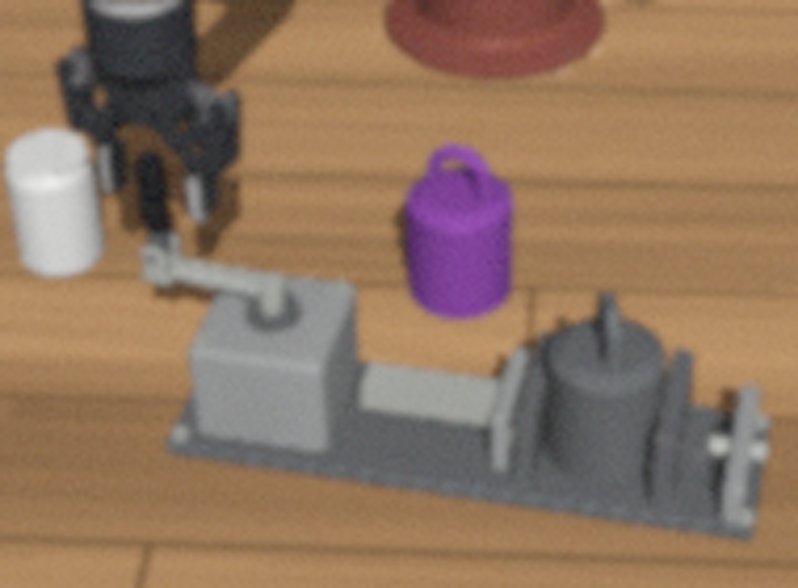

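The grip at (152,190) stands upright, free between the open fingers. The casting at (605,390) sits between both jaws.

>>> {"api": "move_arm", "payload": {"rows": [{"tx":0,"ty":0,"tz":-0.015,"ax":0,"ay":0,"az":0,"jaw":60},{"tx":0,"ty":0,"tz":-0.025,"ax":0,"ay":0,"az":0,"jaw":60},{"tx":0,"ty":0,"tz":-0.03,"ax":0,"ay":0,"az":0,"jaw":60},{"tx":0,"ty":0,"tz":-0.03,"ax":0,"ay":0,"az":0,"jaw":60},{"tx":-0.03,"ty":0,"tz":-0.02,"ax":0,"ay":0,"az":0,"jaw":60},{"tx":-0.03,"ty":0.02,"tz":0,"ax":0,"ay":0,"az":0,"jaw":60},{"tx":-0.03,"ty":0.02,"tz":0,"ax":0,"ay":0,"az":0,"jaw":60},{"tx":0,"ty":0,"tz":0,"ax":0,"ay":0,"az":0,"jaw":60},{"tx":0,"ty":0,"tz":0,"ax":0,"ay":0,"az":0,"jaw":60}]}}

```text
time: 16.7
tool_pos: [0.4378, -0.2145, 0.3005]
tool_rot: [0.002, 0.978, -0.207, 0.017]
contact_force: [-0.0, -0.7, 0.5]
gripper_width: 0.765
```

```bash
python3 - <<'E'
from plant import manip
import cv2
for n,r in(("scene",(120,260,140,330)),("top",(120,260,180,370))):
    f=manip.grab_frame(n)["color"][:,:,::-1]; a=f[r[0]:r[1],r[2]:r[3]]
    cv2.imwrite(f"pics/{n}10.png",cv2.resize(a,None,fx=4.2,fy=4.2,interpolation=cv2.INTER_CUBIC))
print(manip.state()["contact_force"])
E
```

```text
[-0.45662459 -0.5083247   0.02910611]
```

View pics/scene10.png

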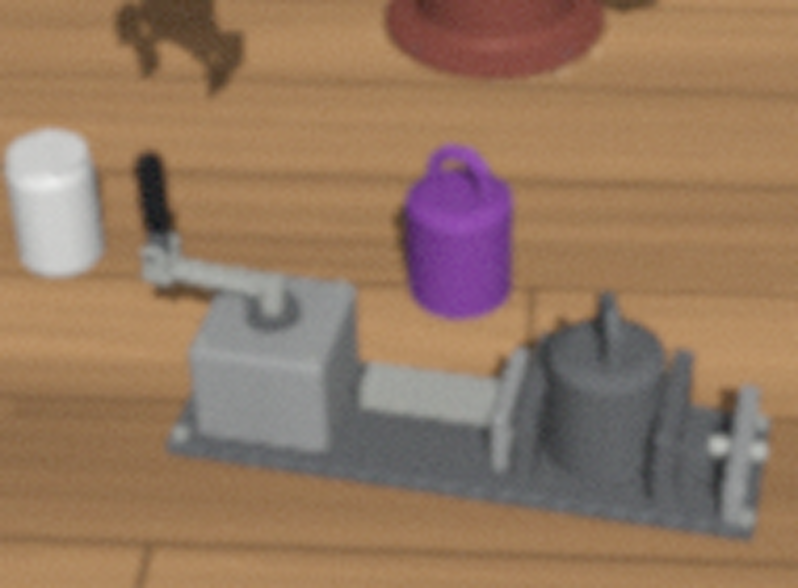

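View pics/top10.png

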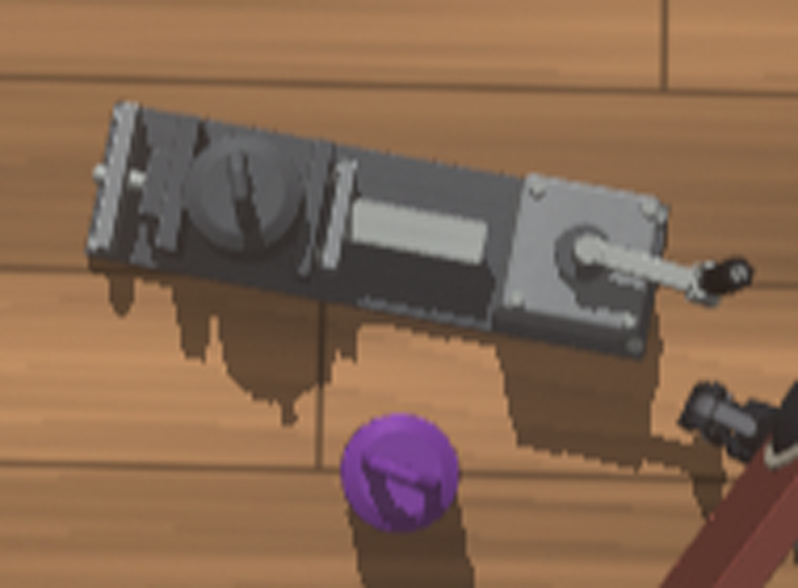

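```bash
python3 - <<'E'
from h import *
T=lambda x,y:(180+x/4.2-.4,120+y/4.2-.4); S=lambda x,y:(140+x/4.2-.4,120+y/4.2-.4)
p,e=tri(T(742,271),S(149,158));b,eb=tri(T(705,285),S(160,250));print("tip",p,e,"hinge",b,eb,"radius",np.hypot(*(p[:2]-A)),np.hypot(*(b[:2]-A)))
u=np.array([.17,.985]);mx=np.array([-.985,.17]);v=p[:2]-A;print(np.arctan2(v@u,v@mx)%(2*np.pi))
E
```

```text
tip [ 0.54863993 -0.21914169  0.21875049] 0.004159406308510231 hinge [ 0.54710727 -0.21714831  0.1364261 ] 0.0020200909254283056 radius 0.08746606734151191 0.08587857396335544
4.762331873763758
```

The triangulated tip is directly above the hinge: radii 87 and 86 mm, heights 219 and 136 mm. So the grip is upright, and I'm handing in.

```bash
python3 -c "
from plant import manip
print(manip.job_done()); print(manip.state()['time'])"
```

```text
the job is handed in; nothing more can be done
None
the job is handed in; nothing more can be done
```

The job is handed in, after about 17 s of the allowed 72 s. The grip was swung up to its stop and the crank turned clockwise by it until the casting was clamped. The fingers were then opened and the hand lifted clear.

- **Unfolding:** I pinched the folded grip and followed its arc. The force rose to about 28 N at the stop.
- **Clamping force:** The sideways force at the grip ran steady at about 8 N, rose from a crank angle of about 4.67 rad, and reached 13.2 N at about 4.85 rad. That implies about 20 N on the casting. The jaw travel past the bite gives about 18 N. These are estimates, since the jaw force cannot be read directly and single force readings scatter by roughly 0.5 N.
- **After letting go:** The crank barely moved back, by about 0.005 rad, while still held. In two views the grip tip stands directly above the hinge, at radii 87 and 86 mm and heights 219 and 136 mm. The pictures show the casting upright between both jaws, and the force on the hand is about zero.
- **Disagreements:** The first camera fix of the crank axis was about 5 mm off and was corrected from the forces during the turn. From the final tip position alone the crank angle reads 4.76 rad, against about 4.85 rad from the hand. I put this down to pixel resolution of about 3 mm.
- **Other things on the bench:** I kept clear of the spare casting, brush and tin, but did not measure their positions again at the end.

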